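# Pack the cold carrier

## Robot

A 6-joint arm with a two-finger parallel gripper is mounted at the origin on a cart in front of the work surface, level with it; the furniture and walls round the work are solid. World frame = base frame: x ahead of the robot, y to its left, z up, the work surface at z = 0. Lengths are in mm, angles in rad, forces in N, time in s.
With the tool pointing down it reaches from about 400 to 825 mm from the base axis. Payload 7 kg.
Tool frame: the origin (TCP) lies on the centre line of the jaws, within the pads' length; the fingertips stand 25 mm ahead of it and the grasp point (between the pads) lies 6 mm ahead of it; z points along the fingers, y is the direction in which the jaws open and shut (so a half turn about z gives the same grasp; the last joint's range is limited). The gripper opens to 88 mm and grips with 3 to 60 N. Pads are 19 mm wide; open, the fingers measure 130 mm over their backs; the gripper's body (78 mm by 193 mm) begins 47 mm behind the grasp point.
Start: joints at [-0.958, 0.359, 0.012, 0, -1.224, -0.288], TCP at [215.379, -639.693, 251.561] pointing down, gripper open.
Joint ranges: [-3.07, 3.07], [-1.43, 2.12], [-1.02, 1.25], [-3.03, 1.67], [-3.05, -0], [-3.03, 3.03]. Speed limits (rad/s): [2.39, 2.39, 3.01, 3.14, 3.14, 3.14].

## Interface

Orientations are given as a unit quaternion [w, x, y, z].
In Python, from rig import robot, get_image, search_frame, trace, spot_point gives the robot as it stands. The module is installed in compiled form; this text tells all that it offers.
- The arm moves only by the tool servo_tool, never from a script. Its argument "increments" is a list of rows, each a list of 5 numbers: the shift along the tool's x, y, z in mm, then the turn about the tool's z in degrees, then the opening, from 0 (shut) to 1 (fully open). In form: [[dx, dy, dz, twist, gripper], ...]. A call has 1 to 12 rows; each row is the pose to reach, as a shift and turn from the pose measured when the call began, along the tool's axes at that moment; what a row does not reach only later rows make up. A row lasts 1/8 s, in which the tool goes at most 62.5 mm and 10.7 degrees, less where a joint would pass 70% of its speed; a pose out of reach is approached as far as the arm can. A call with a gripper value outside its range is refused whole. The fingers move at their own pace and stop on an object; the grip force is fixed at half the most. Time passes only in rows, so rows that repeat a pose let the fingers close. It gives the time, the measured TCP pose, the force and the opening at its end, in the units of the state.
- robot.get_obs(): the state, without advancing time (a new reading comes with each control period).
- get_image(name): name is "scene" or "top" or "wrist"; returns a dict with "image" (400x640x3 uint8, red, green, blue), "intrinsics" (3x3 intrinsics, pixels), "k1" (the pictures are not rectified: a ray, as slopes to the right and down, at radius r is drawn at 1 + k1 r^2 times it, then the intrinsics apply), "cam_to_world" (4x4, takes a point from camera to world coordinates). Camera axes: x right, y up, looking along -z (the intrinsics and any distortion apply to the point x, -y, -z); pixel columns grow to the right and rows downward; lengths in mm; the calibration is good to about 2 mm. A picture is of the moment at which its call begins. There is no depth.
- robot.job_done(): hands the job in, once; it reports no verdict.
Trained networks look in a picture, given as the dict that the camera call returned (one of the last four; its "shot" number tells which), for a name from the list of things; names that differ only in an ending like _2 or _b are one class to them, and where a whole thing is asked for, a point or a joint stands for the part that bears it (a point fixed in the world has none). Each returns a list of dicts, best first, with "p" (0 to 1); they miss things now and then, are a little off and sometimes report something else, mostly with a low value. They report only what shows in the picture. A call takes as long as a camera call. They do not tell look-alikes from the thing itself.
- search_frame(picture, query): "extent" ([left, top, right, bottom] in pixels, round what is visible of it).
- trace(picture, query): "mask" (400x640 bool, what is visible of it) and "extent" ([left, top, right, bottom] in pixels, round what is visible of it).
- spot_point(picture, query): "uv" ([column, row] in pixels: a listed point, or the origin of a listed thing).
The state is a dict: "time_s": time; "q": joint angles; "qd": joint speeds; "tau": joint torques, N m; "eef_pos": TCP position; "eef_rot": TCP orientation; "ft_force": force on the tool from outside, world axes, zero at the start; "ft_torque": the same for the moment, N m; "width": finger opening in mm.
Only numpy, scipy, OpenCV 4.12 (cv2) and the standard library are available. Lean on these libraries where they do the work, as an engineer would, in place of code of your own. Each camera call takes 0.05 s, during which the arm holds its last target.

## Task

Pack the blue carrier for transport, from the bottom up: lay the light-blue cold plate flat in the bottom of its foam pocket, set the white foam vial rack on top of the plate in the pocket, then press the green-capped vial fully home in the rack's larger well and the purple-capped vial fully home in the smaller one, and last put the clear hood on so that it sits fully down inside the carrier's rim. Keep the vials upright at all times, and leave the grey-capped vial and the saline bottle where they are.

Things in the scene. Friction and masses are not known exactly. Their poses are not given: they have to be found in the camera images.
- carrier_base: Carrier base, fixed: blue shell 208 x 156 x 56 high, charcoal foam inside. Origin: centre of underside, x = length. Foam top z 48, rim 8 above it. Central pocket: 168 x 70 from z 48 to a step at z 32, below it 158 x 58 to the floor at z 10; 5 mm 45-degree lead-ins at both mouths. At mid-length finger bays, 56 wide in x, widen it to 146 in y down to the floor, for fingers closing along y. (mm)
- cold_plate: Light-blue hard cold plate, darker bars and a white plug on top: 150 (x) x 50 (y) x 26 mm, 0.22 kg, loose. Origin: centre of underside. Either way round. Grasp across the 50 mm at mid-length. Packed, its underside is at z 10, its top at z 36 mm in the carrier's frame.
- vial_rack: White foam block 160 (x) x 62 (y) x 34 mm, 0.2 kg, loose. Origin: centre of underside. Wells at y 0, floor z 14, mouth z 34: larger at x +45, smaller at x -45. Grasp across the 62 mm at mid-length. Packed, either way round, its underside is at z 36 in the carrier's frame. Springy ribs in the wells, leaning out at the top, grip a vial: push down (5 to 20 N) until its foot is on the well floor.
- green_vial: Glass vial with a green flip cap, loose, upright: body 36 mm in diameter up to z 43, tapering shoulder above it, cap 30 mm in diameter from z 70 to the top at z 78, 0.08 kg. Origin: centre of underside. Packed, the rack covers its lowest 20 mm.
- purple_vial: Glass vial with a purple flip cap, loose, upright: body 28 mm in diameter up to z 34, tapering shoulder above it, cap 24 mm in diameter from z 54 to the top at z 61, 0.04 kg. Origin: centre of underside. Packed, the rack covers its lowest 20 mm.
- hood: Clear plastic lid, open below, white foot trim: 190 (x) x 138 (y) x 89 mm high, walls 3, 0.28 kg, loose. Origin: centre of foot. Either way round. White handle bar along x, 110 long, 18 wide (y), z 113 to 131, on posts at x +-48: grasp across it at mid-length. Closed, its foot rests on the foam at z 48 in the carrier's frame, 4 mm to spare inside the rim; inner height 86.
- grey_vial: Glass vial with a grey cap, 33 mm in diameter, 70 mm high, loose, standing beside the other two; stays where it is. Origin at the centre of its underside.
- saline_bottle: White plastic infusion bottle with a paper slip, about 45 mm in diameter, 111 mm high, loose; stays where it is. Origin at its underside.
There are look-alikes about, which are no part of the job. What is shaped like the purple_vial but red or turquoise is not meant.

How it is judged:
By the outcome, as a careful person would: the job done as asked, in the order asked, and still so for the second after the job is handed in, with the robot touching nothing.
It also fails if it takes over 136 s, if anything falls off the work surface, if the arm or the gripper's body presses on something with over 40 N, if the wrist force passes 120 N, or if a joint passes its speed limit or range.

## Working session

There is one attempt and no reset: what is moved stays moved. The work goes in short steps, Python scripts to look and compute and a tool call to move; the robot and the scene stay as the last step left them, time stands still between calls to the robot, and variables do not carry over. Pictures are saved under pics/ and viewed, and the job is handed in when it is done.

Besides the shell and the picture viewer there is one more tool, called after "Emit:" by a JSON object that holds its "name" and its "arguments". servo_tool: Moves the arm, as the interface text tells. Its arguments: {"type":"object","properties":{"increments":{"type":"array","items":{"type":"array","items":{"type":"number"}}}},"required":["increments"]}

```bash
mkdir -p pics
cat > h.py <<'E'
import numpy as np,cv2
from rig import robot,get_image,search_frame,trace,spot_point
def save(p,name): cv2.imwrite('pics/'+name,cv2.cvtColor(p['image'],cv2.COLOR_RGB2BGR))
E
python3 - <<'E'
from h import *
print(robot.get_obs())
for n in ['scene','top','wrist']:
    p=get_image(n); save(p,n+'0.png'); print(n,p['intrinsics'],p['k1'],np.round(p['cam_to_world'],3).tolist(),p['shot'])
E
```

```text
{'time_s': 0.0, 'q': array([-9.57918126e-01,  3.59382944e-01,  1.10210551e-02, -3.50801186e-04,
       -1.22412884e+00, -2.88110255e-01]), 'qd': array([-0.00039183,  0.00101427,  0.00018238,  0.0006208 ,  0.0001732 ,
        0.00010653]), 'tau': array([ 1.17770705e-04, -5.82722032e+01,  2.93058336e+01,  6.99735403e+00,
        6.91729132e-03, -1.60240966e-04]), 'eef_pos': array([ 215.20841389, -639.26915706,  250.6086531 ]), 'eef_rot': array([-2.20418424e-04, -1.61612265e-01,  9.86853956e-01,  8.34484276e-04]), 'ft_force': array([-0.2426923 , -0.78829761,  0.26319938]), 'ft_torque': array([-0.05782985,  0.01718051,  0.00751933]), 'width': 87.38231559575419}
scene [[412.94620504   0.         316.38481831]
 [  0.         412.94620504 200.02392562]
 [  0.           0.           1.        ]] 0.01218203617746749 [[-0.691, 0.427, -0.583, 45.148], [-0.722, -0.387, 0.573, 548.79], [0.019, 0.817, 0.576, 586.666], [0.0, 0.0, 0.0, 1.0]] 1
top [[514.1503846    0.         309.99710924]
 [  0.         514.1503846  201.01130773]
 [  0.           0.           1.        ]] -0.05131578330372106 [[-0.026, 0.982, -0.187, 384.855], [-1.0, -0.028, -0.011, 10.676], [-0.016, 0.187, 0.982, 1146.199], [0.0, 0.0, 0.0, 1.0]] 2
wrist [[313.9249915    0.         324.92920708]
 [  0.         313.9249915  204.0586449 ]
 [  0.           0.           1.        ]] -0.05250897792041355 [[-0.318, -0.912, -0.259, 147.092], [0.948, -0.306, -0.088, -661.867], [0.001, -0.273, 0.962, 384.751], [0.0, 0.0, 0.0, 1.0]] 3
```

View pics/scene0.png

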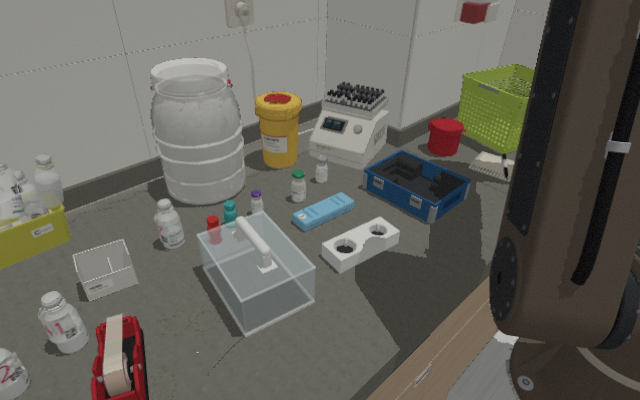

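View pics/top0.png

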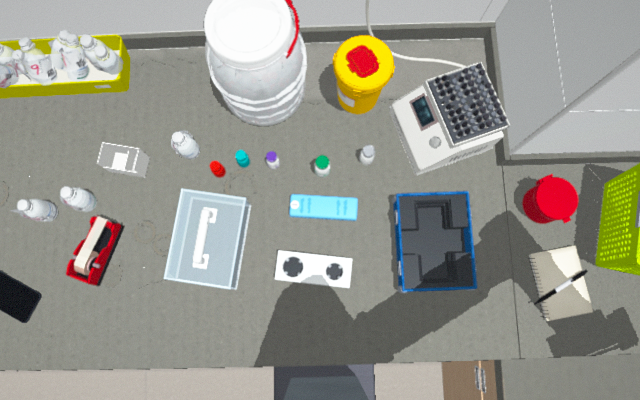

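View pics/wrist0.png

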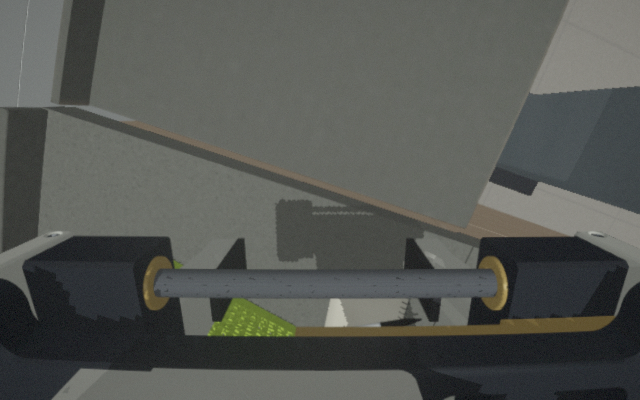

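```bash
cat >> h.py <<'E'
from scipy.optimize import minimize
def proj(p,P):
    T=np.linalg.inv(p['cam_to_world']); P=np.atleast_2d(P)
    c=P@T[:3,:3].T+T[:3,3]
    s=np.c_[c[:,0]/-c[:,2],-c[:,1]/-c[:,2]]
    r2=(s**2).sum(1,keepdims=True); s=s*(1+p['k1']*r2)
    K=p['intrinsics']; return np.c_[s[:,0]*K[0,0]+K[0,2],s[:,1]*K[1,1]+K[1,2]]
def back(p,uv,z):
    uv=np.atleast_2d(np.float64(uv)); K=p['intrinsics']
    d=np.c_[(uv[:,0]-K[0,2])/K[0,0],(uv[:,1]-K[1,2])/K[1,1]]; s=d.copy()
    for _ in range(20): s=d/(1+p['k1']*(s**2).sum(1,keepdims=True))
    ray=np.c_[s[:,0],-s[:,1],-np.ones(len(s))]@p['cam_to_world'][:3,:3].T
    o=p['cam_to_world'][:3,3]; t=(z-o[2])/ray[:,2]
    return o+ray*t[:,None]
def box(l,w,h,z0=0): return np.array([[sx*l/2,sy*w/2,z] for sx in(-1,1) for sy in(-1,1) for z in(z0,z0+h)])
def cyl(parts):
    a=np.linspace(0,2*np.pi,40)
    return np.vstack([np.c_[r*np.cos(a),r*np.sin(a),0*a+z] for r,z in parts])
def place(M,x):
    c,s=np.cos(x[2]),np.sin(x[2]); return M@np.array([[c,-s,0],[s,c,0],[0,0,1]]).T+[x[0],x[1],x[3] if len(x)>3 else 0]
def rast(uv,shape=(400,640),S=4):
    h=cv2.convexHull(np.float32(uv))
    m=np.zeros((shape[0]*S,shape[1]*S),np.uint8)
    cv2.fillConvexPoly(m,np.int32(np.round((h[:,0]+0.5)*S*16-8)),1,shift=4)
    return m
def fit(views,M,x0,yaw=True,z=0,S=4):
    ms=[cv2.resize(m.astype(np.float32),None,fx=S,fy=S,interpolation=cv2.INTER_LINEAR)>0.5 for _,m in views]
    def f(v):
        x=[v[0]*10+x0[0],v[1]*10+x0[1],x0[2]+(v[2]*.1 if yaw else 0),z]
        c=0
        for (p,_),m in zip(views,ms):
            r=rast(proj(p,place(M,x)))>0
            c+=1-(r&m).sum()/max(1,(r|m).sum())
        return c/len(views)
    n=3 if yaw else 2
    best=None
    for k in range(2):
        st=np.zeros(n) if best is None else best.x
        sim=np.vstack([st]+[st+np.eye(n)[i]*(1 if k==0 else .3) for i in range(n)])
        r=minimize(f,st,method='Nelder-Mead',options=dict(initial_simplex=sim,xatol=.01,fatol=1e-4))
        best=r if best is None or r.fun<best.fun else best
    v=best.x
    return [v[0]*10+x0[0],v[1]*10+x0[1],x0[2]+(v[2]*.1 if yaw else 0)],1-best.fun
VG=[(18,0),(18,43),(15,70),(15,78)]; VP=[(14,0),(14,34),(12,54),(12,61)]
MOD=dict(carrier_base=box(208,156,56),cold_plate=box(150,50,26),vial_rack=box(160,62,34),green_vial=cyl(VG),purple_vial=cyl(VP),hood=np.vstack([box(190,138,89)]),grey_vial=cyl([(16.5,0),(16.5,70)]))
E
cat > m1.py <<'E'
from h import *
t=get_image('top'); s=get_image('scene')
vis=cv2.cvtColor(t['image'],cv2.COLOR_RGB2BGR).copy()
np.set_printoptions(precision=1,suppress=True)
for n,M in MOD.items():
    L=[]
    for nm,p in(('top',t),('scene',s)):
        r=trace(p,n); print(n,nm,[(round(a['p'],2),np.round(a['extent'])) for a in r[:4]])
        if n=='purple_vial':
            def hue(a):
                px=p['image'][a['mask']].astype(float); return (px[:,2]-px[:,1]).max() - 0 if len(px) else -1
            sp=spot_point(p,n); print([ (q['p'],q['uv']) for q in sp[:4]])
        L.append(r)
    if not L[0]: continue
    a=L[0][0]
    ys,xs=np.nonzero(a['mask']); g=back(t,[xs.mean(),ys.mean()],M[:,2].max()*.6)[0]
    (c,wh,ang)=cv2.minAreaRect(np.float32(back(t,np.c_[xs,ys],M[:,2].max()))[:,:2].astype(np.float32))
    if wh[0]<wh[1]: ang+=90
    yaw=np.radians(ang)
    isv='vial' in n and 'rack' not in n
    x,q=fit([(t,a['mask'])],M,[g[0],g[1],yaw],yaw=not isv)
    print(n,'top fit',np.array(x[:2]),round(x[2],3),round(np.degrees(x[2]),1),round(q,3))
    if L[1]:
        x2,q2=fit([(s,L[1][0]['mask'])],M,x,yaw=not isv); print('   scene',np.array(x2[:2]),round(np.degrees(x2[2]),1),round(q2,3))
    cv2.polylines(vis,[np.int32(cv2.convexHull(np.float32(proj(t,place(M,x)))))],1,(0,0,255),1)
cv2.imwrite('pics/fit1.png',vis)
E
python3 m1.py
```

```text
carrier_base top [(0.67, array([392., 191., 477., 295.]))]
carrier_base scene [(0.8, array([362., 149., 468., 225.])), (0.19, array([295., 196., 355., 232.]))]
carrier_base top fit [ 500.  -243.1] 0.006 0.4 0.981
   scene [ 497.2 -240.7] 0.5 0.975
cold_plate top [(0.92, array([290., 196., 358., 223.]))]
cold_plate scene [(0.7, array([322., 217., 401., 275.])), (0.64, array([293., 193., 356., 234.]))]
cold_plate top fit [585.8  -4.2] 1.487 85.2 0.951
   scene [585.8  -4.2] 85.2 0.0
vial_rack top [(0.61, array([274., 249., 350., 288.]))]
vial_rack scene [(0.83, array([326., 216., 397., 272.]))]
vial_rack top fit [450.5  19. ] 1.426 81.7 0.96
   scene [445.5  21.7] 82.1 0.968
green_vial top [(0.55, array([315., 158., 332., 174.]))]
green_vial scene [(0.81, array([290., 172., 301., 204.]))]
green_vial top fit [674.5  -4.9] 3.112 178.3 0.901
   scene [676.5  -9.4] 178.3 0.832
purple_vial top [(0.77, array([235., 150., 252., 168.])), (0.57, array([210., 159., 230., 179.])), (0.46, array([266., 153., 279., 170.]))]
[(0.73, [222.3, 173.7]), (0.64, [242.9, 161.5]), (0.44, [270.2, 164.5])]
purple_vial scene [(0.67, array([254., 189., 264., 216.])), (0.67, array([223., 202., 236., 222.])), (0.43, array([208., 217., 219., 233.]))]
[(0.83, [256.1, 213.7]), (0.77, [230.3, 220.5]), (0.69, [215.7, 238.6])]
purple_vial top fit [697.8 172.3] 0.753 43.1 0.825
   scene [697.8 172.3] 43.1 0.0
hood top [(0.74, array([164., 186., 250., 287.])), (0.66, array([393., 190., 481., 295.])), (0.5, array([290., 191., 358., 222.]))]
hood scene [(0.78, array([196., 214., 315., 337.]))]
hood top fit [515.2 242.9] 2.965 169.9 0.982
   scene [513.4 243.3] 169.7 0.984
grey_vial top [(0.69, array([360., 146., 374., 163.]))]
grey_vial scene [(0.7, array([314., 158., 328., 184.]))]
grey_vial top fit [ 693.6 -105.7] 3.092 177.1 0.659
   scene [ 696.2 -106.3] 177.1 0.833
```

```bash
cat >> h.py <<'E'
def go(*tg):
    "each target (x,y,z,jaw_deg): prints increments from the present pose"
    from scipy.spatial.transform import Rotation as R
    o=robot.get_obs(); w,x,y,z=o['eef_rot']; r=R.from_quat([x,y,z,w]).as_matrix()
    ja=np.degrees(np.arctan2(r[1,1],r[0,1]))
    print('t%.2f pos'%o['time_s'],np.round(o['eef_pos'],1),'jaw %.2f'%ja,'tilt %.4f'%np.hypot(r[0,2],r[1,2]),'F',np.round(o['ft_force'],1),'w %.1f'%o['width'],'q',np.round(o['q'],2))
    for t in tg:
        d=r.T@(np.array(t[:3])-o['eef_pos']); tw=-((t[3]-ja+180)%360-180)
        print(' ->',t,np.round(d,1).tolist(),round(tw,2))
E
python3 -c "
from h import *
go((580,-243,300,90))"
```

```text
t1.05 pos [ 215.4 -639.7  251.5] jaw 108.61 tilt 0.0000 F [-0.2  0.5  0.3] w 87.8 q [-0.96  0.36  0.01 -0.   -1.22 -0.29]
 -> (580, -243, 300, 90) [-472.1, 259.6, -48.4] 18.61
```

View pics/fit1.png

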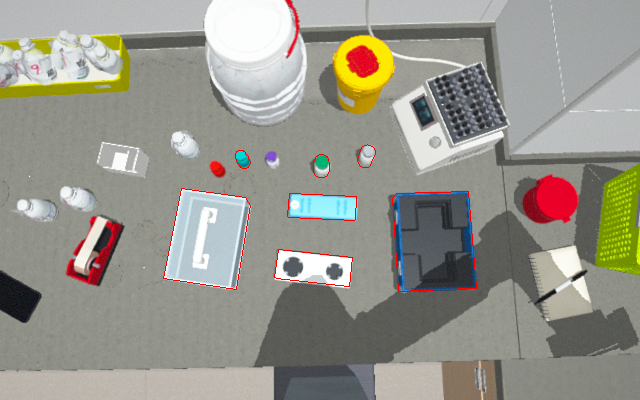

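Emit:
{"name": "servo_tool", "arguments": {"increments": [[-59,32,-10,2,1],[-118,65,-20,4,1],[-177,97,-30,7,1],[-236,130,-40,9.5,1],[-295,162,-48,12,1],[-354,195,-48,14,1],[-413,227,-48,16,1],[-472,260,-48,18.6,1],[-472,260,-48,18.6,1],[-472,260,-48,18.6,1]]}}

```text
time_s: 2.3
eef_pos: [581.5, -240.2, 299.0]
eef_rot: [-0.0, -0.002, 1.0, 0.0]
ft_force: [0.2, -0.5, -0.3]
width: 87.3
```

Run:
```python
from h import *
go((585,-4,300,175))
p=get_image('wrist'); save(p,'w1.png')
M=MOD['carrier_base']
for r in trace(p,'carrier_base')[:2]:
    print(r['p'],r['extent'])
    m=r['mask']
    try: print(fit([(p,m)],M,[500,-243,0.006]))
    except Exception as e: print(e)
v=cv2.imread('pics/w1.png')
cv2.polylines(v,[np.int32(cv2.convexHull(np.float32(proj(p,place(M,[498.5,-242,.007])))))],1,(0,0,255),1)
for Z,l,w in((48,168,70),(32,158,58),(10,158,58)):
  q=np.array([[l/2,w/2,Z],[-l/2,w/2,Z],[-l/2,-w/2,Z],[l/2,-w/2,Z]])
  cv2.polylines(v,[np.int32(proj(p,place(q,[498.5,-242,.007])))],1,(0,255,0),1)
cv2.imwrite('pics/w1b.png',v)
```

```text
t2.30 pos [ 581.5 -240.2  299. ] jaw 90.21 tilt 0.0005 F [ 0.2 -0.5 -0.3] w 87.3 q [-0.08  0.26 -0.02 -0.   -1.29 -1.48]
 -> (585, -4, 300, 175) [-4.4, 236.2, -1.0] -84.79
0.7 [247.8, 5.3, 398.1, 197.8]
([np.float64(498.4411531556414), np.float64(-241.40126436615174), np.float64(0.0041114435001773425)], np.float64(0.974933266398606))
```

View pics/w1b.png

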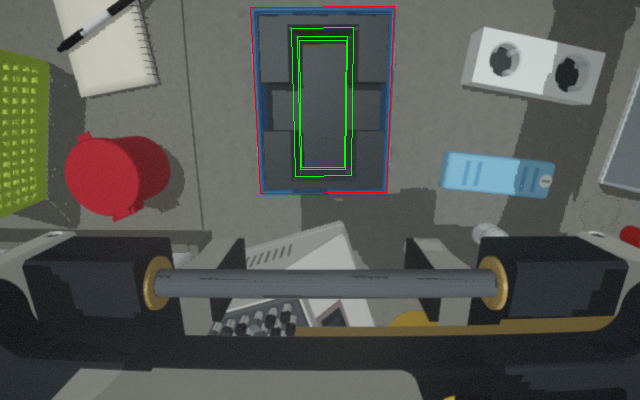

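The carrier outline and pocket overlay the model well (rim columns 252–394, rows 7–193). All three cameras agree within 3 mm. The plate (497,175) and rack (533,65) show here too, so I'll measure them.

Run:
```python
from h import *
p=get_image('wrist'); s=get_image('scene'); t=get_image('top')
for n,x0 in(('cold_plate',[586,-4,1.487]),('vial_rack',[448,20,1.43])):
    M=MOD[n]
    for nm,c in (('w',p),('s',s),('t',t)):
      for r in trace(c,n)[:2]:
        x,q=fit([(c,r['mask'])],M,x0)
        print(n,nm,round(r['p'],2),np.round(x[:2],1),round(np.degrees(x[2]),1),round(float(q),3))
go((585,-4,100,175),(585,-4,29,175))
```

```text
cold_plate w 0.63 [584.9  -2.6] 83.7 0.913
cold_plate w 0.57 [586.  -4.] 85.2 0.0
cold_plate s 0.98 [581.3  -6.4] 88.5 0.852
cold_plate t 0.86 [585.7   2.3] 84.1 0.427
cold_plate t 0.3 [586.  -4.] 85.2 0.0
vial_rack w 0.89 [447.8  21.5] 81.9 0.976
vial_rack s 0.7 [446.3  21.7] 82.6 0.963
vial_rack t 0.7 [450.4  23.8] 82.1 0.469
t2.85 pos [ 579.4 -243.1  299.7] jaw 89.96 tilt 0.0002 F [-0.8  0.5 -0.3] w 87.3 q [-0.09  0.26 -0.02  0.   -1.29 -1.48]
 -> (585, -4, 100, 175) [-5.4, 239.2, 199.7] -85.04
 -> (585, -4, 29, 175) [-5.4, 239.2, 270.7] -85.04
```

Emit:
{"name": "servo_tool", "arguments": {"increments": [[-5,40,5,-10,1],[-5,80,10,-20,1],[-5,120,20,-30,1],[-5,170,30,-40,1],[-5,220,40,-50,1],[-5,270,50,-60,1],[-5,303,50,-70,1],[-5,303,50,-80,1],[-5,303,50,-85,1],[-5,303,50,-85,1],[-5,303,50,-85,1]]}}

```text
time_s: 4.22
eef_pos: [584.7, 59.7, 249.8]
eef_rot: [0.0, -0.675, 0.738, -0.0]
ft_force: [-0.8, 0.3, 0.3]
width: 87.8
```

```bash
cat > pl.py <<'E'
from h import *
import sys
p=get_image('wrist'); s=get_image('scene'); t=get_image('top')
save(p,'w2.png')
M=MOD['cold_plate']
for nm,c in (('w',p),('s',s),('t',t)):
    h=cv2.cvtColor(c['image'],cv2.COLOR_RGB2HSV)
    m=((h[...,0]>93)&(h[...,0]<108)&(h[...,1]>90)&(h[...,2]>60)).astype(np.uint8)
    roi=rast(proj(c,place(box(185,85,30),[585,-4,1.48])),S=1); m&=roi
    m=cv2.morphologyEx(m,cv2.MORPH_CLOSE,np.ones((9,9)))
    n,l,st,_=cv2.connectedComponentsWithStats(m); k=1+np.argmax(st[1:,4]); m=l==k
    x,q=fit([(c,m)],M,[585,-4,1.48])
    print(nm,np.round(x[:2],1),round(np.degrees(x[2]),1),round(float(q),3),m.sum())
    if nm=='w':
        v=cv2.imread('pics/w2.png'); cv2.polylines(v,[np.int32(cv2.convexHull(np.float32(proj(c,place(M,x)))))],1,(0,0,255),1); cv2.imwrite('pics/w2b.png',v)
go((585,-4,100,175),(585,-4,29,175))
E
python3 pl.py
```

```text
w [585.1  -3.5] 84.7 0.743 4673
s [584.2  -7. ] 89.7 0.762 1052
t [586.   -7.7] 84.9 0.546 901
t4.38 pos [584.6  59.6 249.7] jaw 174.89 tilt 0.0003 F [ 0.2 -0.1 -0.6] w 87.7 q [ 0.43  0.22 -0.19  0.   -1.16 -0.52]
 -> (585, -4, 100, 175) [63.4, -6.0, 149.7] -0.11
 -> (585, -4, 29, 175) [63.4, -6.0, 220.7] -0.11
```

View pics/w2b.png

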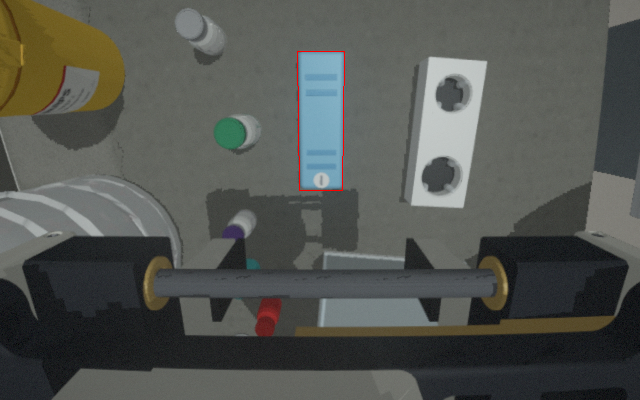

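The red outline lies tightly on the plate (298–344, 51–190), so its pose is good. The green cap (231,132) stands 90 mm from the plate, and a low grasp would bring the gripper body onto it. I'll grip the plate shallow, with tips at z 18 and the body at z 84, above the 78 mm cap.

Emit:
{"name": "servo_tool", "arguments": {"increments": [[31,-6,40,0.2,0.75],[63,-6,90,0.2,0.75],[63,-6,130,0.2,0.75],[63,-6,150,0.2,0.75],[63,-6,150,0.2,0.75]]}}

```text
time_s: 5.0
eef_pos: [584.0, -4.2, 98.2]
eef_rot: [-0.001, -0.673, 0.739, 0.001]
ft_force: [0.2, -0.5, 1.0]
width: 65.9
```

Run:
```python
from h import *
go((585,-3.5,43,174.7))
for n in('wrist','scene'): save(get_image(n),n+'3.png')
```

```text
t5.00 pos [584.   -4.2  98.2] jaw 174.62 tilt 0.0032 F [ 0.2 -0.5  1. ] w 65.9 q [ 0.33  0.36 -0.38 -0.   -0.84 -0.42]
 -> (585, -3.5, 43, 174.7) [-0.8, -1.1, 55.2] -0.08
```

View pics/scene3.png

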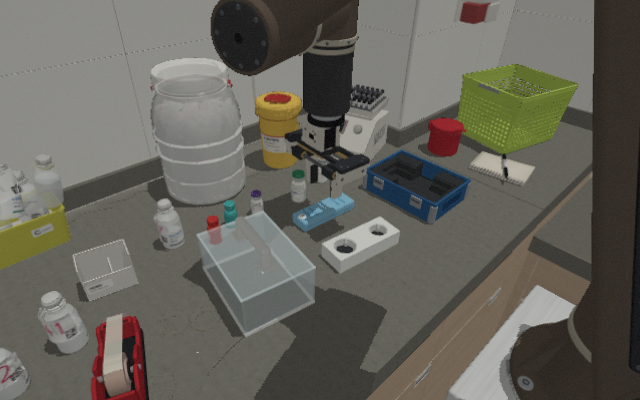

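View pics/wrist3.png

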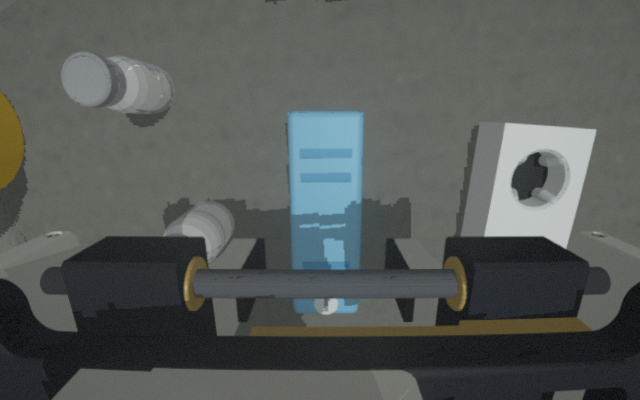

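The plate is centred between the fingers, the grey vial is at (115,85), and the green vial body at (205,230) is just outside the left finger. Descending.

Emit:
{"name": "servo_tool", "arguments": {"increments": [[-1,-1,20,0,0.75],[-1,-1,40,0,0.75],[-1,-1,55,0,0.75],[-1,-1,55,0,0.75],[-1,-1,55,0,0],[-1,-1,55,0,0],[-1,-1,55,0,0],[-1,-1,55,0,0],[-1,-1,55,0,0],[-1,-1,55,0,0]]}}

```text
time_s: 6.35
eef_pos: [586.6, -2.7, 46.2]
eef_rot: [0.0, -0.674, 0.739, -0.0]
ft_force: [-3.0, 0.9, 6.1]
width: 49.2
```

Run:
```python
from h import *
go((585,-3.5,43,174.7))
```

```text
t6.35 pos [586.6  -2.7  46.2] jaw 174.69 tilt 0.0012 F [-3.   0.9  6.1] w 49.2 q [ 0.33  0.42 -0.42  0.   -0.72 -0.42]
 -> (585, -3.5, 43, 174.7) [1.0, 1.6, 3.2] -0.01
```

Run:
```python
from h import *
p=get_image('scene'); cv2.imwrite('pics/s4.png',cv2.resize(cv2.cvtColor(p['image'],cv2.COLOR_RGB2BGR)[100:280,200:440],None,fx=3,fy=3)); go()
save(get_image('wrist'),'w4.png'); go()
```

```text
t6.40 pos [586.6  -2.7  46.2] jaw 174.68 tilt 0.0011 F [-3.1  0.9  7.1] w 49.2 q [ 0.33  0.42 -0.42  0.   -0.72 -0.42]
t6.45 pos [586.6  -2.7  46.2] jaw 174.69 tilt 0.0011 F [-3.7  1.6  7.3] w 49.5 q [ 0.33  0.42 -0.42  0.   -0.72 -0.42]
```

View pics/s4.png

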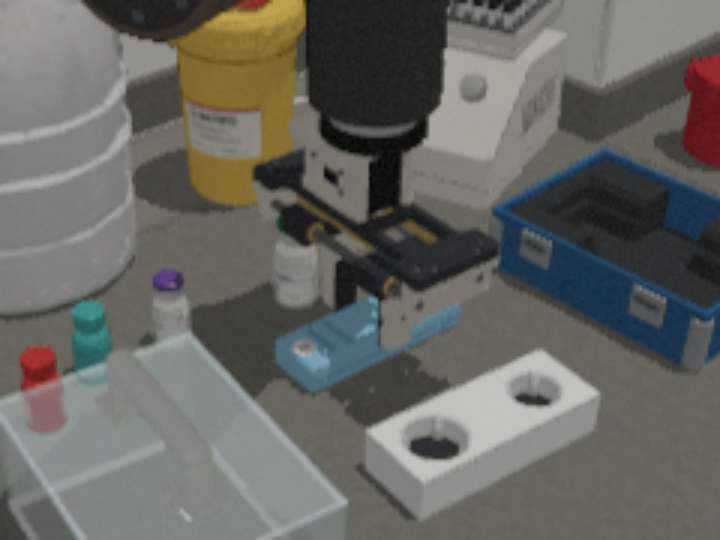

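View pics/w4.png

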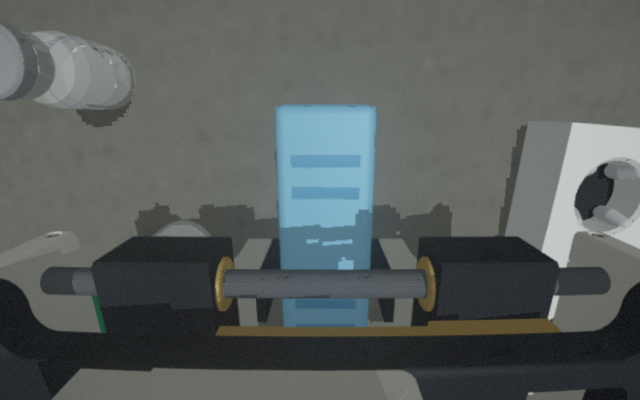

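Emit:
{"name": "servo_tool", "arguments": {"increments": [[0,0,-5,0,0],[0,0,-12,0,0],[0,0,-20,0,0],[0,0,-30,0,0],[0,0,-30,0,0]]}}

```text
time_s: 7.08
eef_pos: [587.4, -2.5, 77.4]
eef_rot: [0.001, -0.674, 0.739, -0.001]
ft_force: [-0.3, -0.5, -2.6]
width: 49.3
```

Run:
```python
from h import *
p=get_image('scene'); cv2.imwrite('pics/s5.png',cv2.resize(cv2.cvtColor(p['image'],cv2.COLOR_RGB2BGR)[100:280,200:440],None,fx=3,fy=3)); go()
save(get_image('wrist'),'w5.png'); go()
```

```text
t7.12 pos [586.9  -2.6  76.7] jaw 174.69 tilt 0.0023 F [-0.1  0.9 -2. ] w 49.4 q [ 0.33  0.38 -0.4   0.   -0.79 -0.42]
t7.17 pos [586.6  -2.6  76.3] jaw 174.68 tilt 0.0014 F [ 0.6 -0.9 -2.1] w 49.3 q [ 0.33  0.38 -0.4   0.   -0.79 -0.42]
```

View pics/s5.png

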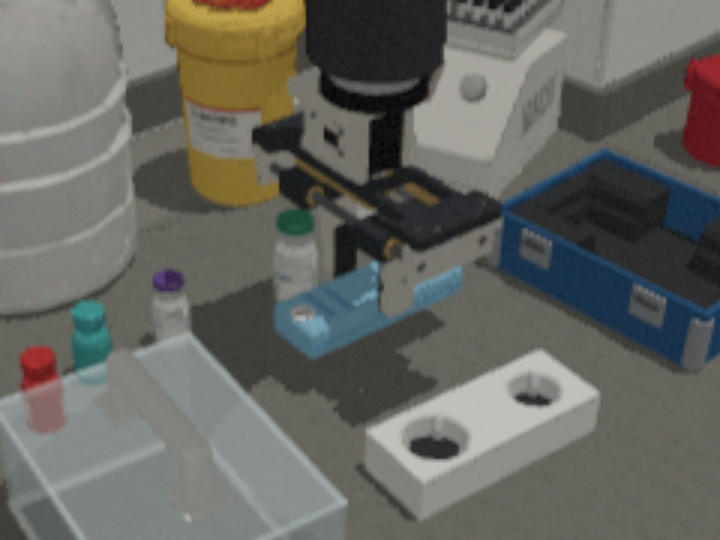

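View pics/w5.png

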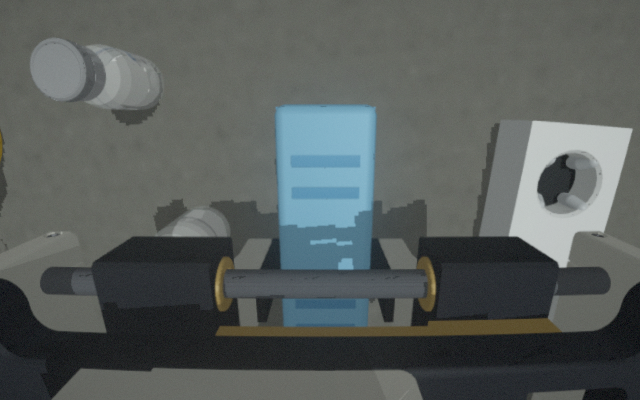

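The plate is held level, 30 mm up, and the green vial stands undisturbed. Carrying it to the carrier.

Run:
```python
from h import *
go((586,-3,170,174.7),(499.3,-241.7,170,90.3))
```

```text
t7.17 pos [586.6  -2.6  76.3] jaw 174.68 tilt 0.0014 F [ 0.6 -0.9 -2.1] w 49.3 q [ 0.33  0.38 -0.4   0.   -0.79 -0.42]
 -> (586, -3, 170, 174.7) [0.4, 0.4, -93.7] -0.02
 -> (499.3, -241.7, 170, 90.3) [246.1, 64.6, -93.9] 84.38
```

Emit:
{"name": "servo_tool", "arguments": {"increments": [[0,0,-30,0,0],[0,0,-60,0,0],[10,3,-94,7,0],[40,11,-94,17,0],[80,22,-94,27,0],[120,32,-94,37,0],[160,43,-94,47,0],[200,54,-94,57,0],[235,62,-94,67,0],[246,65,-94,77,0],[246,65,-94,84.4,0],[246,65,-94,84.4,0]]}}

```text
time_s: 8.68
eef_pos: [498.5, -241.7, 169.7]
eef_rot: [0.0, -0.003, 1.0, 0.0]
ft_force: [0.0, 0.4, -2.3]
width: 49.1
```

Run:
```python
from h import *
t=get_image('top');save(t,'t6.png'); save(get_image('scene'),'s6.png');go((499.3,-241.7,100,90.3),(499.3,-241.7,56,90.3))
```

```text
t8.78 pos [ 498.8 -241.4  169.9] jaw 90.46 tilt 0.0011 F [ 0.1  1.3 -2.3] w 49.3 q [-0.1   0.23 -0.37 -0.   -0.97 -1.46]
 -> (499.3, -241.7, 100, 90.3) [-0.4, -0.3, 69.9] 0.16
 -> (499.3, -241.7, 56, 90.3) [-0.4, -0.3, 113.9] 0.16
```

View pics/s6.png

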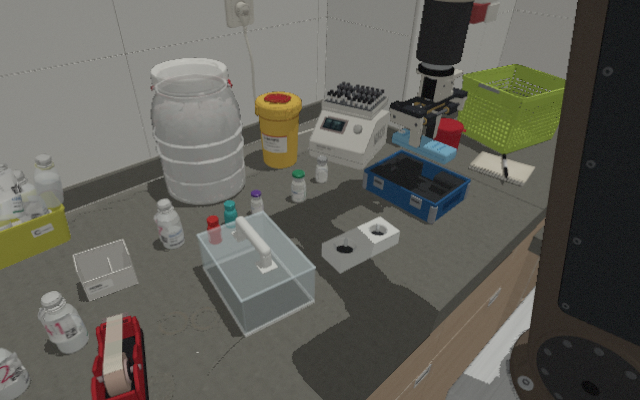

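The plate is level above the carrier, aligned with the pocket. Lowering.

Emit:
{"name": "servo_tool", "arguments": {"increments": [[-0.4,-0.3,30,0.2,0],[-0.4,-0.3,60,0.2,0],[-0.4,-0.3,75,0.2,0],[-0.4,-0.3,85,0.2,0],[-0.4,-0.3,95,0.2,0],[-0.4,-0.3,104,0.2,0],[-0.4,-0.3,112,0.2,0],[-0.4,-0.3,112,0.2,0]]}}

```text
time_s: 9.78
eef_pos: [499.0, -241.7, 57.3]
eef_rot: [-0.0, -0.002, 1.0, 0.0]
ft_force: [0.3, 0.1, -2.8]
width: 49.3
```

Run:
```python
from h import *
go((499.3,-241.7,56,90.3)); save(get_image('wrist'),'w7.png')
```

```text
t9.78 pos [ 499.  -241.7   57.3] jaw 90.26 tilt 0.0005 F [ 0.3  0.1 -2.8] w 49.3 q [-0.1   0.37 -0.49 -0.   -0.72 -1.47]
 -> (499.3, -241.7, 56, 90.3) [-0.3, -0.0, 1.3] -0.04
```

View pics/w7.png

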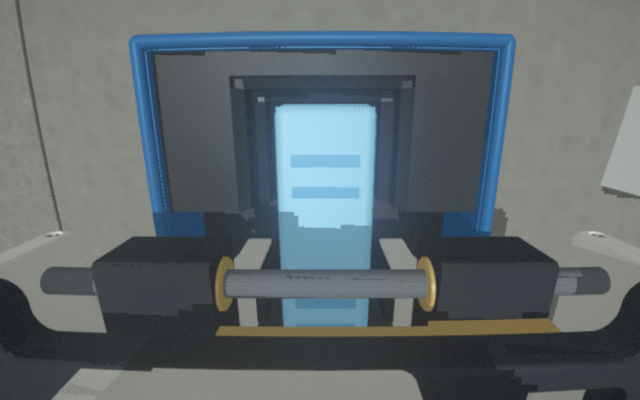

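The plate is centred in the lower pocket with even gaps (columns 275–376) and isn't touching yet. I'll set it down and release.

Emit:
{"name": "servo_tool", "arguments": {"increments": [[0,0,2,0,0],[0,0,3.5,0,0],[0,0,3.5,0,0],[0,0,2,0,0.7],[0,0,2,0,0.7],[0,0,2,0,0.7],[0,0,-10,0,0.7],[0,0,-50,0,0.7],[0,0,-110,0,0.7],[0,0,-170,0,0.7],[0,0,-200,0,1],[0,0,-200,0,1]]}}

```text
time_s: 11.32
eef_pos: [500.3, -242.2, 261.7]
eef_rot: [0.003, -0.002, 1.0, -0.001]
ft_force: [-0.4, -0.5, -1.4]
width: 76.2
```

Run:
```python
from h import *
go((448,21,260,172),(448,90,260,172)); p=get_image('wrist');save(p,'w8.png')
for n in('top','scene'):
    c=get_image(n);save(c,n+'8.png')
v=cv2.imread('pics/top8.png');uv=np.int32(proj(get_image('top'),[498,-242,36]))[0];cv2.imwrite('pics/t8c.png',cv2.resize(v[uv[1]-70:uv[1]+70,uv[0]-70:uv[0]+70],None,fx=4,fy=4))
```

```text
t11.32 pos [ 500.3 -242.2  261.7] jaw 90.28 tilt 0.0069 F [-0.4 -0.5 -1.4] w 76.2 q [-0.1   0.15 -0.24  0.   -1.17 -1.47]
 -> (448, 21, 260, 172) [51.0, 263.4, 1.0] -81.72
 -> (448, 90, 260, 172) [50.7, 332.4, 1.0] -81.72
```

View pics/t8c.png

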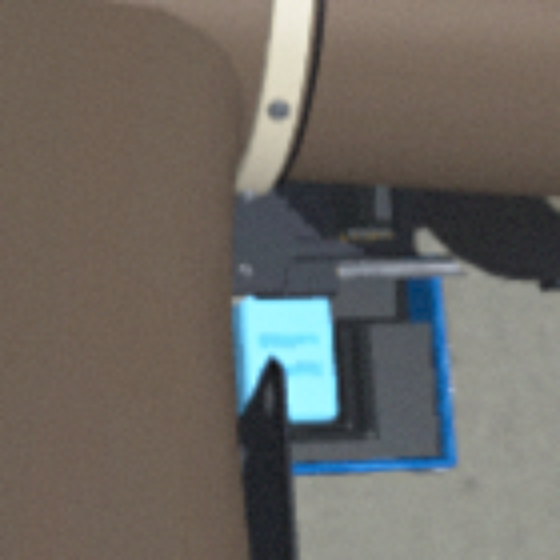

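View pics/w8.png

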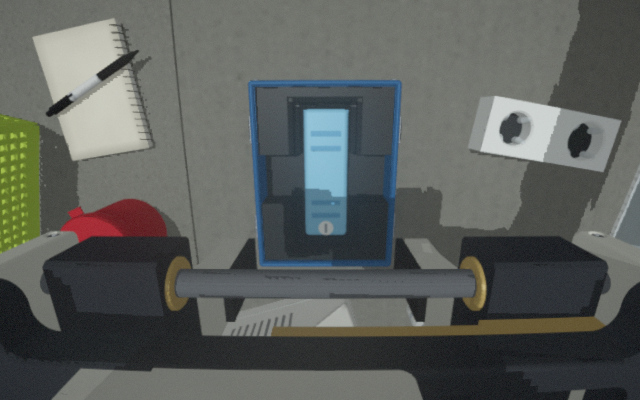

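Emit:
{"name": "servo_tool", "arguments": {"increments": [[6,40,1,-9,1],[12,80,1,-18,1],[18,130,1,-27,1],[25,180,1,-37,1],[33,230,1,-47,1],[42,280,1,-57,1],[50,322,1,-67,1],[50,322,1,-77,1],[50,322,1,-82,1],[50,322,1,-82,1]]}}

```text
time_s: 12.78
eef_pos: [446.6, 80.1, 255.3]
eef_rot: [-0.001, -0.658, 0.753, 0.001]
ft_force: [-0.0, -0.3, -0.3]
width: 87.4
```

```bash
cat > rk.py <<'E'
from h import *
p=get_image('wrist'); s=get_image('scene'); t=get_image('top')
save(p,'w9.png')
M=MOD['vial_rack']
for nm,c in (('w',p),('s',s),('t',t)):
    for r in trace(c,'vial_rack')[:1]:
        x,q=fit([(c,r['mask'])],M,[448,21,1.43])
        print(nm,np.round(x[:2],1),round(np.degrees(x[2]),1),round(float(q),3),round(r['p'],2))
        if nm=='w':
            v=cv2.imread('pics/w9.png'); cv2.polylines(v,[np.int32(cv2.convexHull(np.float32(proj(c,place(M,x)))))],1,(0,0,255),1)
            for xx,rr,cc in((45,18,(0,160,0)),(-45,14,(160,0,160))):
                cv2.polylines(v,[np.int32(proj(c,place(cyl([(rr,34)])+[xx,0,0],x)))],1,cc,1)
            cv2.imwrite('pics/w9b.png',v)
        go((x[0],x[1],100,np.degrees(x[2])+90),(x[0],x[1],35,np.degrees(x[2])+90))
E
python3 rk.py
```

```text
w [448.1  21.1] 81.7 0.979 0.6
t12.97 pos [446.9  79.9 255.8] jaw 172.15 tilt 0.0017 F [-0.4 -0.7 -0.3] w 87.4 q [ 0.61 -0.02 -0.44 -0.   -1.15 -0.75]
 -> (np.float64(448.0597268131783), np.float64(21.069137334399656), 100, np.float64(171.65093752478728)) [58.1, -9.4, 155.8] 0.5
 -> (np.float64(448.0597268131783), np.float64(21.069137334399656), 35, np.float64(171.65093752478728)) [58.1, -9.5, 220.8] 0.5
s [445.6  21. ] 81.9 0.95 0.85
t13.03 pos [447.   79.9 255.9] jaw 172.17 tilt 0.0015 F [ 0.6 -0.7 -0.6] w 87.7 q [ 0.61 -0.02 -0.44 -0.   -1.15 -0.75]
 -> (np.float64(445.6334814837337), np.float64(20.969036135492395), 100, np.float64(171.88824586723112)) [58.6, -6.9, 155.9] 0.28
 -> (np.float64(445.6334814837337), np.float64(20.969036135492395), 35, np.float64(171.88824586723112)) [58.6, -7.0, 220.9] 0.28
t [449.6  15.9] 81.9 0.69 0.68
t13.07 pos [447.   79.9 256. ] jaw 172.19 tilt 0.0014 F [ 0.  -0.2  0.4] w 87.8 q [ 0.61 -0.02 -0.44 -0.   -1.15 -0.75]
 -> (np.float64(449.6331311945648), np.float64(15.853898574154803), 100, np.float64(171.93835062861353)) [63.2, -11.5, 156.0] 0.25
 -> (np.float64(449.6331311945648), np.float64(15.853898574154803), 35, np.float64(171.93835062861353)) [63.2, -11.6, 221.0] 0.25
```

View pics/w9b.png

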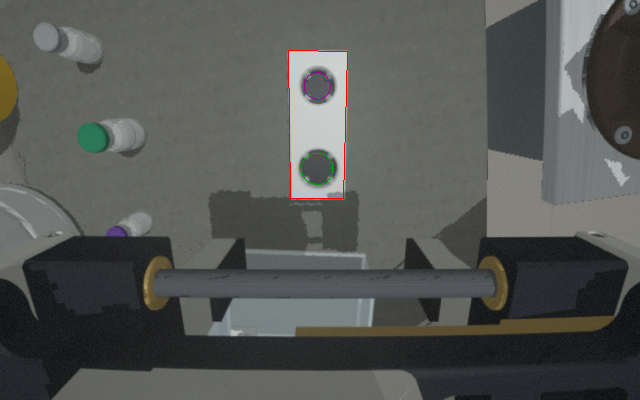

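The model outline and both well circles match: the larger well is at (318,168), the +y end, and the smaller at (318,85). Going for the grasp.

Emit:
{"name": "servo_tool", "arguments": {"increments": [[20,-3,30,0.4,1],[58,-9,80,0.4,1],[58,-9,130,0.4,1],[58,-9,170,0.4,1],[58,-9,200,0.4,1],[58,-9,221,0.4,1],[58,-9,221,0.4,1],[58,-9,221,0.4,0],[58,-9,221,0.4,0],[58,-9,221,0.4,0],[58,-9,221,0.4,0],[58,-9,221,0.4,0]]}}

```text
time_s: 14.58
eef_pos: [447.9, 21.5, 35.7]
eef_rot: [0.0, -0.655, 0.756, 0.001]
ft_force: [-3.6, 2.0, 6.8]
width: 62.2
```

Run:
```python
from h import *
go((448,21,35,171.7)); save(get_image('wrist'),'w10.png')
```

```text
t14.57 pos [447.9  21.5  35.7] jaw 171.79 tilt 0.0011 F [-3.6  2.   6.8] w 62.2 q [ 0.49  0.26 -0.74 -0.   -0.57 -0.63]
 -> (448, 21, 35, 171.7) [0.5, -0.1, 0.7] 0.09
```

View pics/w10.png

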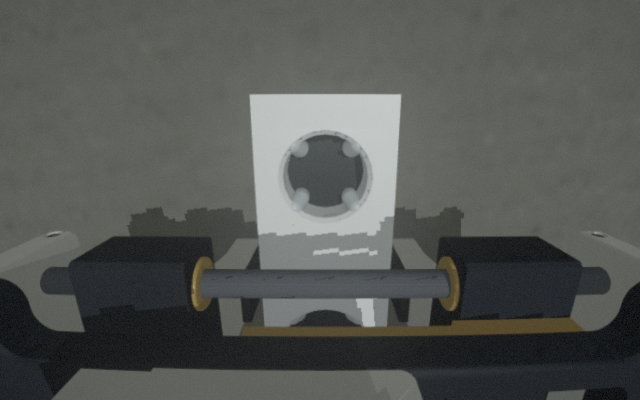

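Emit:
{"name": "servo_tool", "arguments": {"increments": [[0,0,-10,0,0],[0,0,-30,0,0],[0,0,-60,0,0],[0,0,-100,0,0],[0,0,-140,0,0],[0,0,-140,0,0]]}}

```text
time_s: 15.38
eef_pos: [449.7, 22.0, 179.2]
eef_rot: [0.003, -0.655, 0.756, -0.001]
ft_force: [-0.5, 0.1, -3.1]
width: 61.9
```

Run:
```python
from h import *
go((498.9,-241.7,175,90.4))
```

```text
t15.38 pos [449.7  22.  179.2] jaw 171.81 tilt 0.0069 F [-0.5  0.1 -3.1] w 61.9 q [ 0.49  0.04 -0.57 -0.   -0.95 -0.63]
 -> (498.9, -241.7, 175, 90.4) [254.1, -86.3, 3.6] 81.41
```

Emit:
{"name": "servo_tool", "arguments": {"increments": [[15,-5,2,8,0],[45,-15,2,17,0],[80,-27,2,26,0],[120,-41,2,36,0],[160,-54,2,46,0],[200,-68,2,56,0],[235,-80,2,66,0],[254,-86,3,76,0],[254,-86,3,81.4,0],[254,-86,3,81.4,0],[254,-86,3,81.4,0]]}}

```text
time_s: 16.75
eef_pos: [498.3, -241.3, 175.2]
eef_rot: [0.003, -0.005, 1.0, 0.002]
ft_force: [0.2, 0.6, -1.2]
width: 62.5
```

Run:
```python
from h import *
save(get_image('scene'),'s11.png')
go((498.9,-241.7,115,90.4),(498.9,-241.7,71.7,90.4))
```

```text
t16.80 pos [ 498.5 -241.3  175.4] jaw 90.54 tilt 0.0067 F [ 0.4 -0.2 -2.2] w 61.6 q [-0.1   0.22 -0.36 -0.01 -0.98 -1.46]
 -> (498.9, -241.7, 115, 90.4) [-0.1, -0.6, 60.4] 0.14
 -> (498.9, -241.7, 71.7, 90.4) [0.1, -0.8, 103.7] 0.14
```

View pics/s11.png

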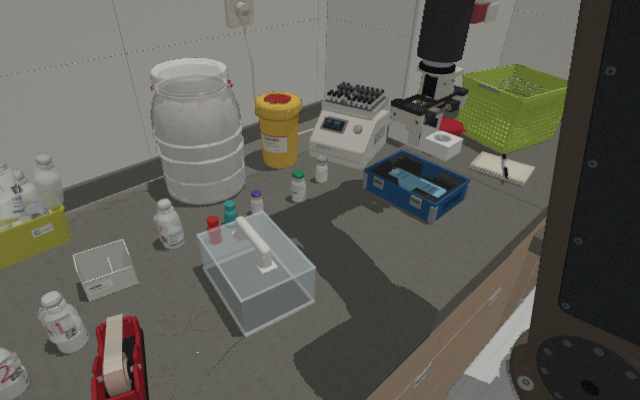

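The rack is held over the carrier and the blue plate is visible lying in the pocket. Lowering.

Emit:
{"name": "servo_tool", "arguments": {"increments": [[0,-0.6,30,0.1,0],[0,-0.6,55,0.1,0],[0,-0.6,70,0.1,0],[0,-0.6,80,0.1,0],[0,-0.6,90,0.1,0],[0,-0.6,98,0.1,0],[0,-0.6,102,0.1,0],[0,-0.6,102,0.1,0]]}}

```text
time_s: 17.8
eef_pos: [498.9, -241.5, 73.3]
eef_rot: [0.003, -0.004, 1.0, 0.002]
ft_force: [0.5, 0.4, -1.3]
width: 61.6
```

Run:
```python
from h import *
go((498.9,-241.7,71.7,90.3)); save(get_image('wrist'),'w12.png')
```

```text
t17.80 pos [ 498.9 -241.5   73.3] jaw 90.44 tilt 0.0063 F [ 0.5  0.4 -1.3] w 61.6 q [-0.1   0.34 -0.47 -0.01 -0.75 -1.46]
 -> (498.9, -241.7, 71.7, 90.3) [0.1, -0.2, 1.6] 0.14
```

View pics/w12.png

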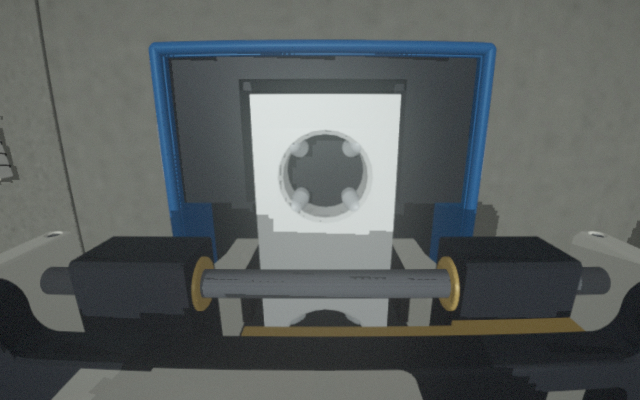

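Emit:
{"name": "servo_tool", "arguments": {"increments": [[0,0,2,0,0],[0,0,3.5,0,0],[0,0,3.5,0,0],[0,0,2.5,0,0.88],[0,0,2.5,0,0.88],[0,0,2.5,0,0.88],[0,0,-10,0,0.88],[0,0,-50,0,0.88],[-25,0,-110,0,0.88],[-50,0,-170,0,0.88],[-80,0,-200,0,0.88],[-80,0,-200,0,0.88]]}}

```text
time_s: 19.35
eef_pos: [580.8, -242.0, 277.8]
eef_rot: [0.006, -0.004, 1.0, 0.001]
ft_force: [-0.6, -0.3, -1.5]
width: 76.9
```

```bash
cat > rc.py <<'E'
from h import *
import sys
k=sys.argv[1]
p=get_image('wrist'); s=get_image('scene'); save(p,f'wr{k}.png'); save(s,f'sr{k}.png')
M=MOD['vial_rack']
for nm,c in (('w',p),('s',s)):
    for r in trace(c,'vial_rack')[:1]:
        x,q=fit([(c,r['mask'])],box(160,62,22,12),[498.5,-242,0.007],z=36)
        print(nm,'rack (upper 22 mm)',np.round(x[:2],1),round(np.degrees(x[2]),1),round(float(q),3),round(r['p'],2))
        v=cv2.imread(f'pics/{nm}r{k}.png'); cv2.polylines(v,[np.int32(cv2.convexHull(np.float32(proj(c,place(box(160,62,22,12),x+[36])))))],1,(0,0,255),1)
        for xx,rr,cc in((45,18,(0,160,0)),(-45,14,(160,0,160))):
                cv2.polylines(v,[np.int32(proj(c,place(cyl([(rr,34)])+[xx,0,0],x+[36])))],1,cc,1)
        cv2.imwrite(f'pics/{nm}r{k}b.png',v)
go()
E
python3 rc.py 13
```

```text
w rack (upper 22 mm) [ 498.7 -240.3] 0.3 0.98 0.96
s rack (upper 22 mm) [ 491.7 -231. ] 0.9 0.823 0.63
t19.55 pos [ 576.9 -241.6  273.1] jaw 90.43 tilt 0.0056 F [-0.5  0.4  0.3] w 77.2 q [-0.09  0.26 -0.07 -0.   -1.23 -1.47]
```

View pics/wr13b.png

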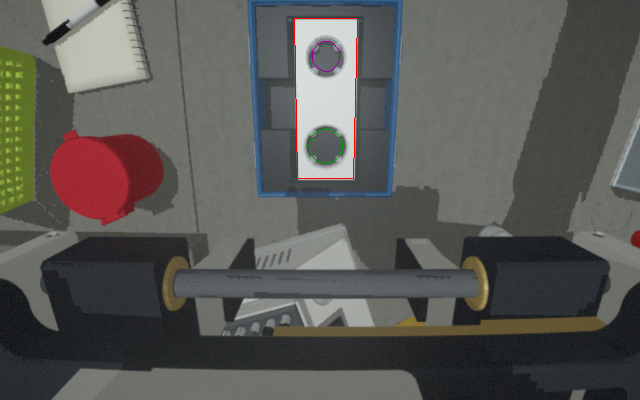

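View pics/sr13b.png

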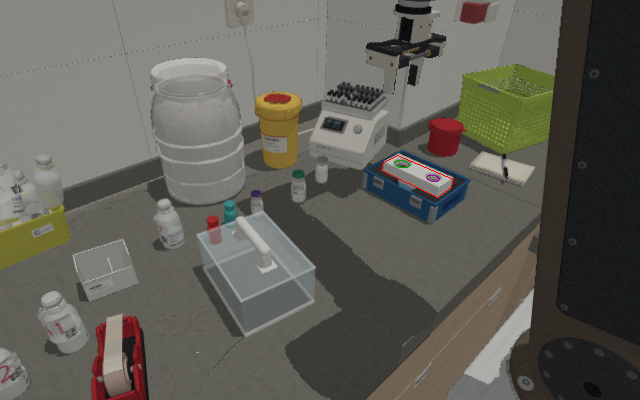

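The rack sits flat in the pocket (295–357, 18–180) with the larger well at (326,146). Next is the green vial, after checking how close the furniture is.

Run:
```python
from h import *
np.set_printoptions(precision=0,suppress=True)
t=get_image('top');s=get_image('scene')
for z in(0,100,250): print('barrel front',z,back(t,[262,122],z)[0],'left',back(t,[207,60],z)[0],'right',back(t,[305,60],z)[0])
print('barrel base scene',back(s,[205,199],0)[0])
print('bin front',back(t,[358,112],0)[0],'scene',back(s,[281,166],0)[0])
print('shaker front',back(t,[430,172],0)[0],'scene L corner',back(s,[312,150],0)[0], back(t,[395,105],80)[0])
for nm,uv in(('purple',(256.5,214)),('turq',(230,222)),('green',(298,201))): print(nm,back(s,uv,0)[0])
go((690,-7,270,90))
```

```text
barrel front 0 [795. 131.   0.] left [957. 263.   0.] right [948.  26.   0.]
barrel front 100 [759. 120. 100.] left [907. 241. 100.] right [899.  25. 100.]
barrel front 250 [705. 105. 250.] left [832. 208. 250.] right [826.  23. 250.]
barrel base scene [825. 164.   0.]
bin front [812. -95.   0.] scene [824. -76.   0.]
shaker front [ 663. -254.    0.] scene L corner [ 834. -204.    0.] [ 796. -169.   80.]
purple [692. 108.   0.]
turq [708. 171.   0.]
green [666.   1.   0.]
t19.65 pos [ 577. -242.  273.] jaw 90.43 tilt 0.0055 F [ 0. -0. -0.] w 77.4 q [-0.  0. -0. -0. -1. -1.]
 -> (690, -7, 270, 90) [-114.7, 233.8, 4.5] 0.43
```

Emit:
{"name": "servo_tool", "arguments": {"increments": [[-10,45,4,0.4,0.7],[-20,95,4,0.4,0.7],[-50,145,4,0.4,0.7],[-85,195,4,0.4,0.7],[-115,234,4,0.4,0.7],[-115,234,4,0.4,0.7],[-115,234,4,0.4,0.7]]}}

```text
time_s: 20.52
eef_pos: [689.7, -6.8, 269.6]
eef_rot: [0.001, -0.0, 1.0, 0.002]
ft_force: [-1.5, -0.3, 0.5]
width: 61.3
```

```bash
cat > vi.py <<'E'
from h import *
import sys
n,k,gx,gy=sys.argv[1],sys.argv[2],float(sys.argv[3]),float(sys.argv[4])
M=MOD[n]
cs=[('wrist',get_image('wrist')),('scene',get_image('scene')),('top',get_image('top'))]
for nm,c in cs:
    exp=proj(c,[[gx,gy,35]])[0]
    best=None
    for r in trace(c,n):
        ys,xs=np.nonzero(r['mask']); d=np.hypot(xs.mean()-exp[0],ys.mean()-exp[1])
        if d<25 and (best is None or d<best[0]): best=(d,r)
    v=cv2.cvtColor(c['image'],cv2.COLOR_RGB2BGR)
    if best:
        x,q=fit([(c,best[1]['mask'])],M,[gx,gy,0],yaw=False)
        print(nm,np.round(x[:2],1),round(float(q),3),round(best[1]['p'],2),best[1]['extent'])
        cv2.polylines(v,[np.int32(cv2.convexHull(np.float32(proj(c,place(M,x)))))],1,(0,0,255),1)
    else: print(nm,'none near',exp)
    if nm!='top' : cv2.imwrite(f'pics/{nm[0]}v{k}.png',v)
go()
E
python3 vi.py green_vial 14 675 -7
```

```text
wrist [674.   -5.7] 0.949 0.69 [309.5, 145.1, 340.6, 183.5]
scene [671.6  -3.8] 0.9 0.68 [287.6, 170.8, 302.8, 201.9]
top [674.1  -5. ] 0.939 0.5 [313.0, 158.6, 330.2, 175.6]
t20.82 pos [690.   -7.6 271. ] jaw 89.97 tilt 0.0060 F [-0.5 -0.3 -0.2] w 61.4 q [ 0.27  0.37  0.08 -0.   -1.27 -1.84]
```

View pics/wv14.png

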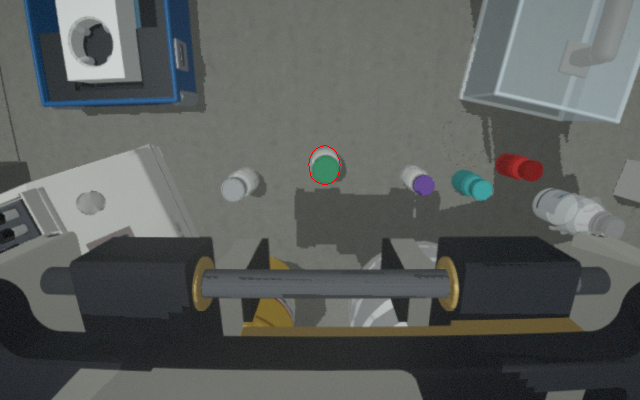

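The candidates in view are green cap (324,168), grey (233,188), purple (423,184), turquoise (478,187) and red (523,167). The green outline fits well and all three cameras agree within 2.5 mm. Descending over green.

Emit:
{"name": "servo_tool", "arguments": {"increments": [[8,1,40,0,0.7],[16,2,90,0,0.7],[16,2,120,0,0.7],[16,2,130,0,0.7],[16,2,130,0,0.7]]}}

```text
time_s: 21.45
eef_pos: [674.8, -5.4, 141.2]
eef_rot: [0.002, 0.0, 1.0, 0.002]
ft_force: [0.4, 0.0, 0.0]
width: 61.3
```

Run:
```python
from h import *
go((673.7,-5.2,49,90)); save(get_image('wrist'),'w15.png')
```

```text
t21.45 pos [674.8  -5.4 141.2] jaw 89.96 tilt 0.0058 F [0.4 0.  0. ] w 61.3 q [ 0.28  0.44 -0.13 -0.   -1.   -1.85]
 -> (673.7, -5.2, 49, 90) [1.5, -0.1, 92.2] -0.04
```

View pics/w15.png

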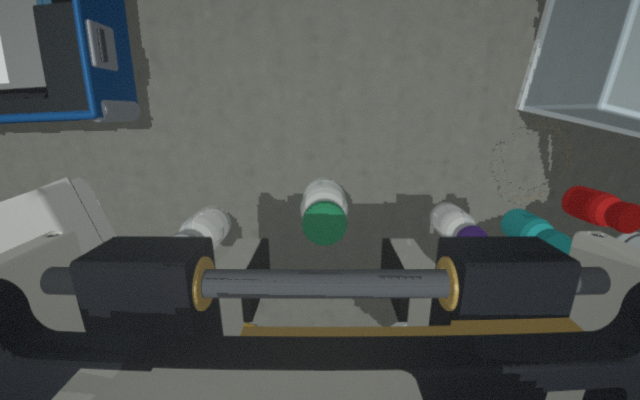

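Emit:
{"name": "servo_tool", "arguments": {"increments": [[1.5,0,40,0,0.7],[1.5,0,70,0,0.7],[1.5,0,85,0,0.7],[1.5,0,93,0,0.7],[1.5,0,93,0,0.7],[1.5,0,93,0,0],[1.5,0,93,0,0],[1.5,0,93,0,0],[1.5,0,93,0,0]]}}

```text
time_s: 22.62
eef_pos: [674.6, -4.9, 49.7]
eef_rot: [0.003, 0.0, 1.0, 0.002]
ft_force: [-1.0, 0.8, 3.3]
width: 35.0
```

Run:
```python
from h import *
go((673.7,-5.2,49,90)); save(get_image('wrist'),'w16.png');
p=get_image('scene'); cv2.imwrite('pics/s16.png',cv2.resize(cv2.cvtColor(p['image'],cv2.COLOR_RGB2BGR)[100:280,200:440],None,fx=3,fy=3))
```

```text
t22.62 pos [674.6  -4.9  49.7] jaw 89.98 tilt 0.0078 F [-1.   0.8  3.3] w 35.0 q [ 0.28  0.53 -0.22 -0.   -0.82 -1.85]
 -> (673.7, -5.2, 49, 90) [0.9, -0.3, 0.7] -0.02
```

View pics/w16.png

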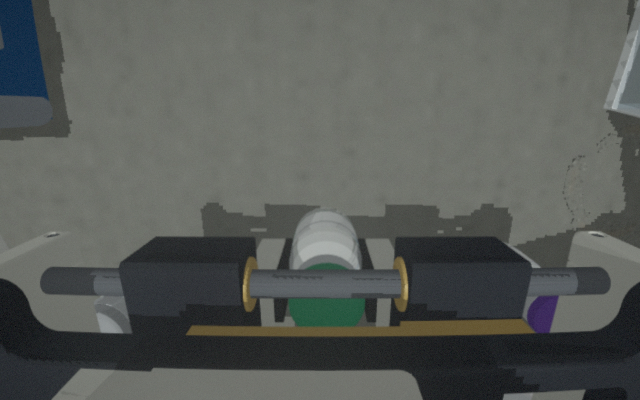

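View pics/s16.png

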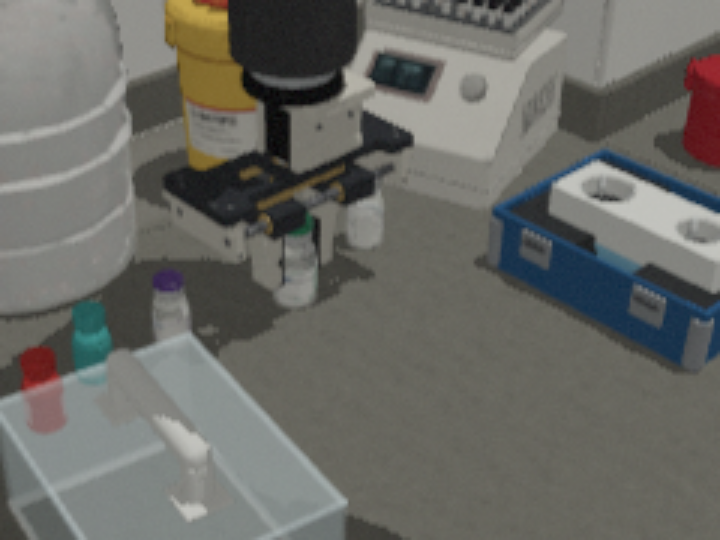

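The green vial is gripped squarely (width 35) and its neighbours are untouched. Lifting and carrying.

Emit:
{"name": "servo_tool", "arguments": {"increments": [[0,0,-8,0,0],[0,0,-25,0,0],[0,0,-50,0,0],[0,0,-80,0,0],[0,0,-110,0,0],[0,0,-140,0,0],[0,0,-140,0,0]]}}

```text
time_s: 23.6
eef_pos: [675.3, -5.2, 194.1]
eef_rot: [0.006, -0.0, 1.0, 0.003]
ft_force: [-0.0, 0.0, -0.1]
width: 35.3
```

Run:
```python
from h import *
go((544.5,-241,190,90.3))
```

```text
t23.60 pos [675.3  -5.2 194.1] jaw 90.01 tilt 0.0138 F [-0.   0.  -0.1] w 35.3 q [ 0.28  0.39 -0.08 -0.   -1.09 -1.85]
 -> (544.5, -241, 190, 90.3) [130.8, -235.8, 1.2] -0.29
```

Emit:
{"name": "servo_tool", "arguments": {"increments": [[30,-50,1,-0.3,0],[60,-100,1,-0.3,0],[85,-150,1,-0.3,0],[110,-200,1,-0.3,0],[125,-226,1,-0.3,0],[131,-236,1,-0.3,0],[131,-236,1,-0.3,0],[131,-236,1,-0.3,0],[131,-236,1,-0.3,0]]}}

```text
time_s: 24.72
eef_pos: [544.9, -240.4, 190.1]
eef_rot: [0.006, -0.003, 1.0, 0.003]
ft_force: [-0.3, 0.3, -0.6]
width: 34.8
```

Run:
```python
from h import *
from scipy.spatial.transform import Rotation as R
go((544.5,-241,190,90.3))
p=get_image('scene'); cv2.imwrite('pics/s17.png',cv2.resize(cv2.cvtColor(p['image'],cv2.COLOR_RGB2BGR)[50:230,330:570],None,fx=3,fy=3))
o=robot.get_obs();w,x,y,z=o['eef_rot'];print(R.from_quat([x,y,z,w]).as_matrix()[:,2])
save(get_image('wrist'),'w17.png');go()
```

```text
t24.73 pos [ 544.9 -240.4  190.1] jaw 90.38 tilt 0.0137 F [-0.3  0.3 -0.6] w 34.8 q [-0.09  0.27 -0.26 -0.01 -1.03 -1.47]
 -> (544.5, -241, 190, 90.3) [0.4, -0.6, 0.1] 0.08
[ 0.01269564  0.00511996 -0.9999063 ]
t24.82 pos [ 544.7 -240.6  190.1] jaw 90.37 tilt 0.0137 F [-0.  -0.3 -1.4] w 34.7 q [-0.09  0.27 -0.26 -0.01 -1.03 -1.47]
```

View pics/s17.png

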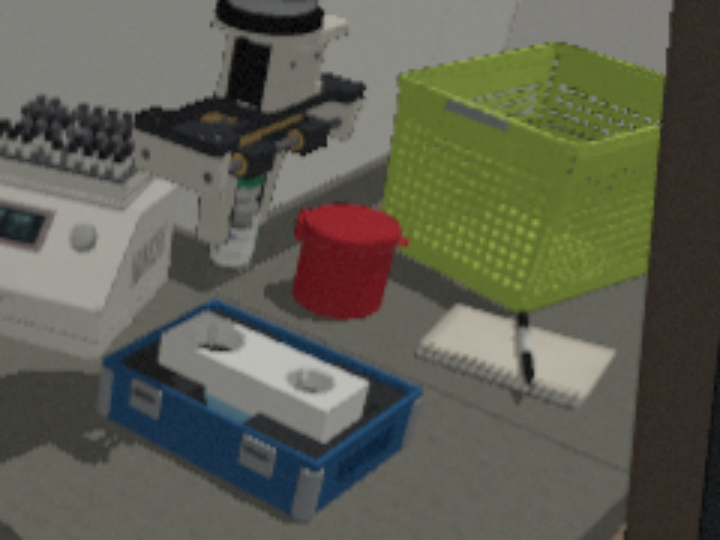

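View pics/w17.png

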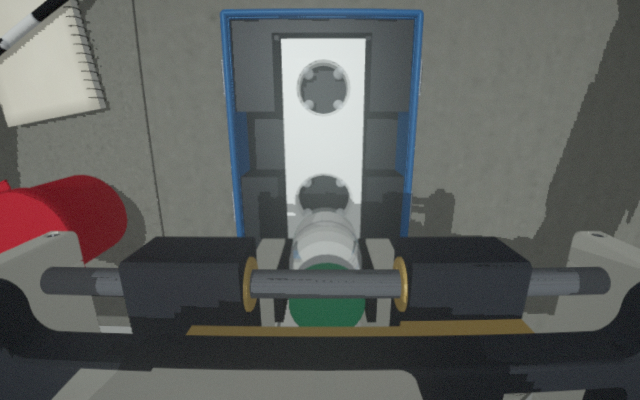

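Run:
```python
from h import *
go((544.2,-241.2,124,90.3),(544.2,-241.2,99,90.3))
p=get_image('wrist')
for r in trace(p,'vial_rack')[:1]:
    x,q=fit([(p,r['mask'])],box(160,62,22,12),[498.5,-242,0.007],z=36); print(r['p'],x,q)
```

```text
t24.82 pos [ 544.7 -240.6  190.1] jaw 90.37 tilt 0.0137 F [-0.  -0.3 -1.4] w 34.7 q [-0.09  0.27 -0.26 -0.01 -1.03 -1.47]
 -> (544.2, -241.2, 124, 90.3) [1.4, -1.0, 66.1] 0.07
 -> (544.2, -241.2, 99, 90.3) [1.7, -1.1, 91.1] 0.07
0.84 [np.float64(499.139511240177), np.float64(-240.61022710063668), np.float64(0.004248598467171358)] 0.8893395706991686
```

Emit:
{"name": "servo_tool", "arguments": {"increments": [[1,-0.5,25,0,0],[1,-0.5,45,0,0],[1.3,-0.6,60,0,0],[1.3,-0.6,66,0,0],[1.3,-0.6,66,0,0],[1.3,-0.6,66,0,0]]}}

```text
time_s: 25.68
eef_pos: [544.6, -241.2, 124.9]
eef_rot: [0.007, -0.003, 1.0, 0.002]
ft_force: [0.4, -0.1, -0.5]
width: 34.7
```

Run:
```python
from h import *
go((544.2,-241.2,99,90.3))
p=get_image('scene'); cv2.imwrite('pics/s18.png',cv2.resize(cv2.cvtColor(p['image'],cv2.COLOR_RGB2BGR)[120:240,350:510],None,fx=5,fy=5))
save(get_image('wrist'),'w18.png')
```

```text
t25.68 pos [ 544.6 -241.2  124.9] jaw 90.36 tilt 0.0146 F [ 0.4 -0.1 -0.5] w 34.7 q [-0.09  0.33 -0.34 -0.01 -0.89 -1.47]
 -> (544.2, -241.2, 99, 90.3) [0.8, -0.1, 25.9] 0.06
```

View pics/s18.png

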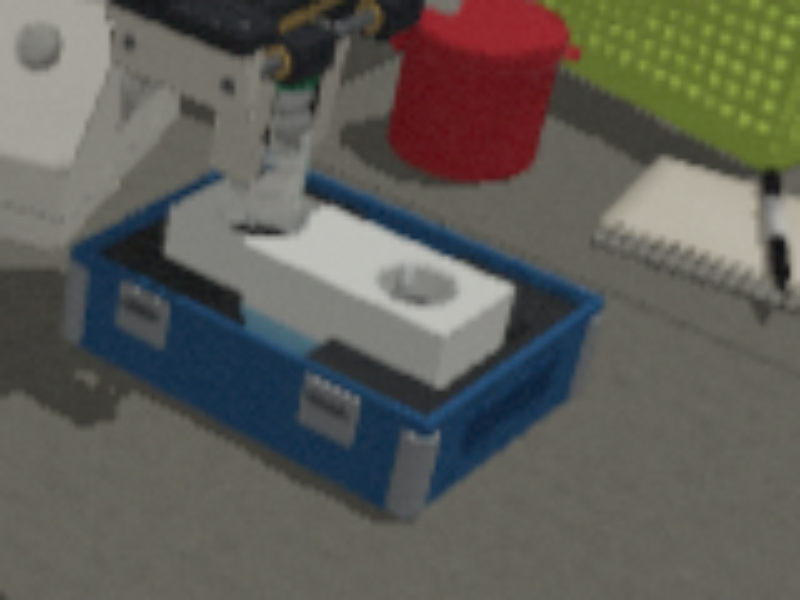

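View pics/w18.png

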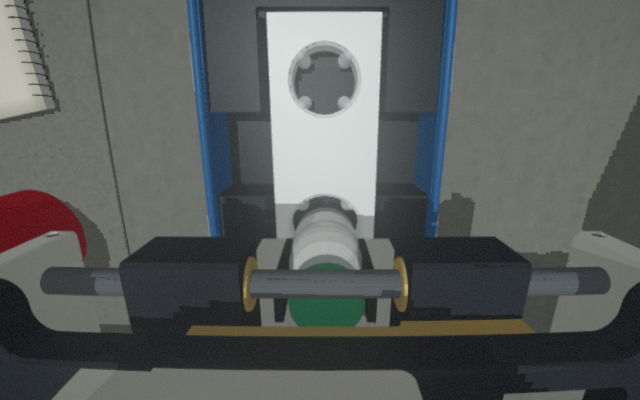

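The vial foot is centred over the larger well at column 326 in the wrist view. Pressing down in stages.

Emit:
{"name": "servo_tool", "arguments": {"increments": [[0.3,0,6,0,0],[0.5,0,12,0,0],[0.6,0,17,0,0],[0.6,0,17,0,0]]}}

```text
time_s: 26.28
eef_pos: [543.8, -241.0, 107.1]
eef_rot: [0.006, -0.003, 1.0, 0.003]
ft_force: [-0.2, -0.8, -1.6]
width: 35.0
```

```bash
python3 -c "
from h import *
go((544.2,-241.2,99,90.3))"
```

```text
t26.27 pos [ 543.8 -241.   107.1] jaw 90.35 tilt 0.0138 F [-0.2 -0.8 -1.6] w 35.0 q [-0.09  0.35 -0.35 -0.01 -0.85 -1.47]
 -> (544.2, -241.2, 99, 90.3) [-0.3, -0.3, 8.1] 0.05
```

Emit:
{"name": "servo_tool", "arguments": {"increments": [[0,0,4,0,0],[0,0,7,0,0],[0,0,9,0,0],[0,0,11,0,0],[0,0,11,0,0]]}}

```text
time_s: 26.9
eef_pos: [544.8, -241.1, 99.4]
eef_rot: [0.008, -0.004, 1.0, 0.002]
ft_force: [-5.9, 4.4, 25.5]
width: 35.0
```

Run:
```python
from h import *
go((544.2,-241.2,99,90.3))
p=get_image('scene'); cv2.imwrite('pics/s19.png',cv2.resize(cv2.cvtColor(p['image'],cv2.COLOR_RGB2BGR)[120:240,350:510],None,fx=5,fy=5));go()
```

```text
t26.90 pos [ 544.8 -241.1   99.4] jaw 90.42 tilt 0.0159 F [-5.9  4.4 25.5] w 35.0 q [-0.09  0.36 -0.36 -0.01 -0.83 -1.47]
 -> (544.2, -241.2, 99, 90.3) [0.6, -0.1, 0.4] 0.12
t26.95 pos [ 544.8 -241.1   99.4] jaw 90.41 tilt 0.0160 F [-6.5  5.3 26. ] w 34.7 q [-0.09  0.36 -0.36 -0.01 -0.83 -1.47]
```

View pics/s19.png

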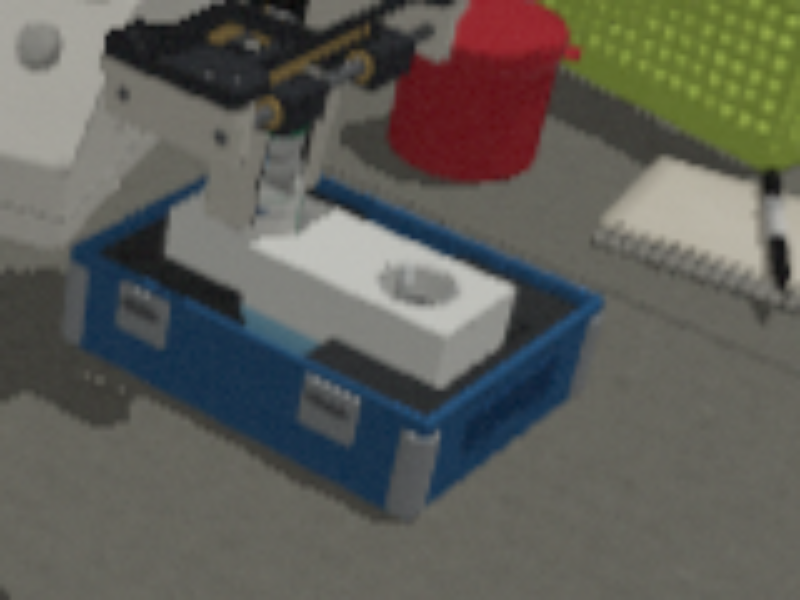

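25 N at TCP z 99.4, against 99.7 expected, so the foot is on the well floor. Releasing.

Emit:
{"name": "servo_tool", "arguments": {"increments": [[0,0,0,0,0],[0,0,0,0,0.65],[0,0,0,0,0.65],[0,0,0,0,0.65],[0,0,-30,0,0.65],[0,0,-80,0,0.65],[-30,0,-130,0,0.65],[-60,0,-170,0,0.65],[-60,0,-170,0,0.65],[-60,0,-170,0,0.65],[-60,0,-170,0,0.65]]}}

```text
time_s: 28.32
eef_pos: [601.2, -241.3, 268.9]
eef_rot: [0.007, -0.003, 1.0, 0.002]
ft_force: [1.0, -0.9, 0.7]
width: 56.6
```

```bash
cat > chk.py <<'E'
from h import *
import sys
k=sys.argv[1]
p=get_image('wrist'); s=get_image('scene')
for nm,c in(('w',p),('s',s)):
    v=cv2.cvtColor(c['image'],cv2.COLOR_RGB2BGR)
    big=cv2.resize(v,None,fx=4,fy=4,interpolation=cv2.INTER_CUBIC)
    X=[498.8,-241.2,0.005]
    def dr(M,x,col):
        cv2.polylines(big,[np.int32(cv2.convexHull(np.float32((proj(c,place(M,x))+.5)*4)))],1,col,1)
    dr(box(160,62,22,12),X+[36],(0,0,255))
    dr(cyl(VG),[543.8,-241,0,50],(0,255,0))
    if len(sys.argv)>2: dr(cyl(VP),[453.8,-241.4,0,50],(255,0,255))
    u=proj(c,[498,-241,90])[0]*4; x0=int(np.clip(u[0]-350,0,2560-700)); y0=int(np.clip(u[1]-280,0,1600-560))
    cv2.imwrite(f'pics/{nm}k{k}.png',big[y0:y0+560,x0:x0+700])
go()
E
python3 chk.py 20
```

```text
t28.43 pos [ 601.5 -241.4  269.4] jaw 90.41 tilt 0.0144 F [-0.3  0.3 -0. ] w 56.8 q [-0.08  0.3  -0.03 -0.01 -1.23 -1.48]
```

View pics/wk20.png

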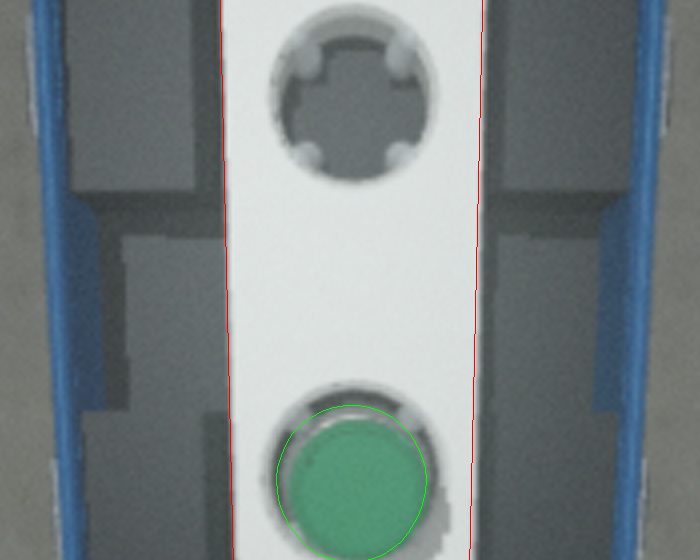

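View pics/sk20.png

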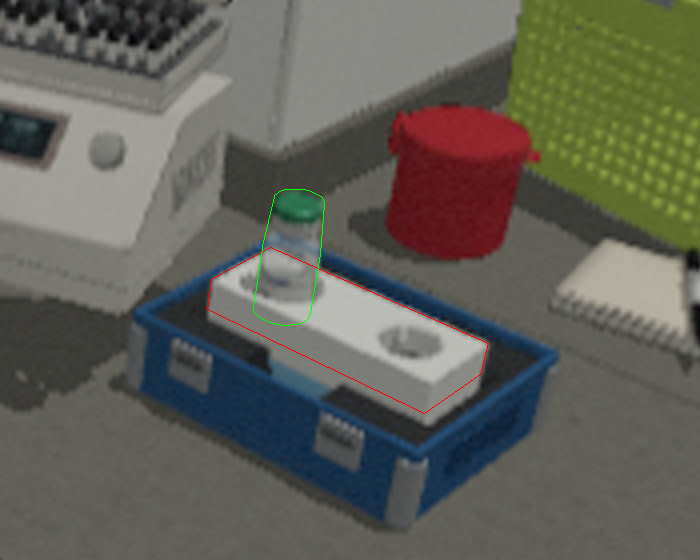

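Green is seated: its cap sits slightly below the drawn outline, by the same small offset as the rack, so it isn't standing proud. Next is purple.

```bash
python3 -c "
from h import *
go((700,105,270,90))"
```

```text
t28.43 pos [ 601.5 -241.4  269.4] jaw 90.41 tilt 0.0144 F [-0.3  0.3 -0. ] w 56.8 q [-0.08  0.3  -0.03 -0.01 -1.23 -1.48]
 -> (700, 105, 270, 90) [-101.0, 345.7, 2.2] 0.41
```

Emit:
{"name": "servo_tool", "arguments": {"increments": [[-14,45,2,0.4,0.65],[-28,95,2,0.4,0.65],[-43,145,2,0.4,0.65],[-58,195,2,0.4,0.65],[-72,245,2,0.4,0.65],[-86,295,2,0.4,0.65],[-98,335,2,0.4,0.65],[-101,346,2,0.4,0.6],[-101,346,2,0.4,0.6],[-101,346,2,0.4,0.6],[-101,346,2,0.4,0.6]]}}

```text
time_s: 29.8
eef_pos: [699.9, 104.0, 270.5]
eef_rot: [0.007, 0.001, 1.0, 0.002]
ft_force: [0.0, 0.7, -0.5]
width: 52.7
```

```bash
python3 vi.py purple_vial 21 694 107
```

```text
wrist [693.9 105.1] 0.964 0.58 [317.8, 154.5, 336.1, 180.5]
scene [704.5  96.7] 0.631 0.63 [253.8, 189.9, 262.8, 215.5]
top [693.3 104.6] 0.94 0.64 [268.0, 151.8, 278.6, 171.8]
t30.10 pos [700.  105.  270.3] jaw 89.98 tilt 0.0146 F [0.5 0.3 0.4] w 52.7 q [ 0.42  0.39  0.11  0.   -1.27 -2.  ]
```

View pics/wv21.png

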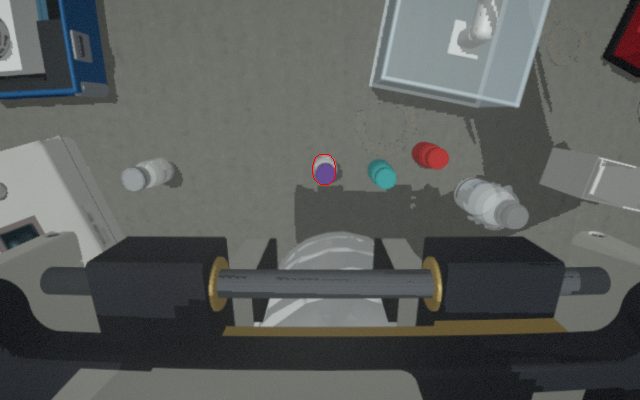

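Purple is at (324,170), with turquoise (382,173) and red (430,155) excluded. The wrist and top cameras agree within 1 mm. I'll use a narrower opening so the finger's back clears turquoise.

```bash
python3 -c "
from h import *
go((693.6,104.9,130,90),(693.6,104.9,48,90))"
```

```text
t30.10 pos [700.  105.  270.3] jaw 89.98 tilt 0.0146 F [0.5 0.3 0.4] w 52.7 q [ 0.42  0.39  0.11  0.   -1.27 -2.  ]
 -> (693.6, 104.9, 130, 90) [8.4, -0.7, 140.2] -0.02
 -> (693.6, 104.9, 48, 90) [9.5, -1.1, 222.2] -0.02
```

Emit:
{"name": "servo_tool", "arguments": {"increments": [[4,-0.4,40,0,0.48],[8,-0.7,90,0,0.48],[8.4,-0.7,125,0,0.48],[8.4,-0.7,140,0,0.48],[8.4,-0.7,140,0,0.48],[8.4,-0.7,140,0,0.48]]}}

```text
time_s: 30.85
eef_pos: [694.7, 105.2, 132.1]
eef_rot: [0.008, 0.0, 1.0, 0.002]
ft_force: [-0.2, 0.3, -0.3]
width: 41.8
```

Run:
```python
from h import *
go((693.6,104.9,48,90)); save(get_image('wrist'),'w22.png')
```

```text
t30.85 pos [694.7 105.2 132.1] jaw 90.00 tilt 0.0172 F [-0.2  0.3 -0.3] w 41.8 q [ 0.43  0.48 -0.08  0.   -0.99 -2.  ]
 -> (693.6, 104.9, 48, 90) [2.5, -0.7, 84.0] -0.0
```

View pics/w22.png

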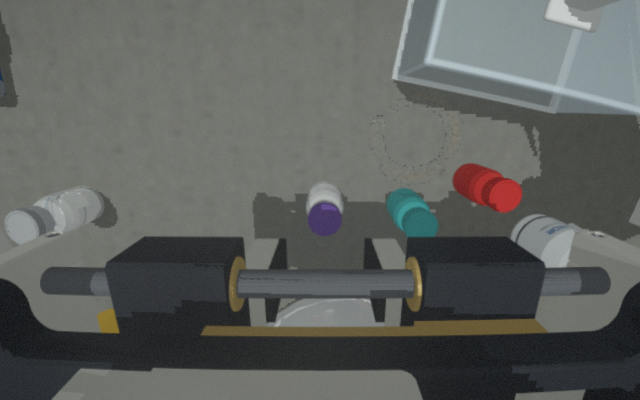

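Emit:
{"name": "servo_tool", "arguments": {"increments": [[1,-0.3,35,0,0.48],[2,-0.5,62,0,0.48],[2.4,-0.7,76,0,0.48],[2.5,-0.7,84,0,0.48],[2.5,-0.7,84,0,0.48],[2.5,-0.7,84,0,0.48],[2.5,-0.7,84,0,0],[2.5,-0.7,84,0,0],[2.5,-0.7,84,0,0],[2.5,-0.7,84,0,0]]}}

```text
time_s: 32.15
eef_pos: [693.9, 105.0, 48.7]
eef_rot: [0.009, -0.0, 1.0, 0.003]
ft_force: [0.3, 0.0, 4.1]
width: 27.1
```

Run:
```python
from h import *
go((693.6,104.9,48,90)); save(get_image('wrist'),'w23.png')
p=get_image('scene'); cv2.imwrite('pics/s23.png',cv2.resize(cv2.cvtColor(p['image'],cv2.COLOR_RGB2BGR)[130:270,180:360],None,fx=4,fy=4))
```

```text
t32.15 pos [693.9 105.   48.7] jaw 90.00 tilt 0.0182 F [0.3 0.  4.1] w 27.1 q [ 0.43  0.56 -0.16  0.   -0.83 -2.  ]
 -> (693.6, 104.9, 48, 90) [0.3, -0.1, 0.6] 0.0
```

View pics/w23.png

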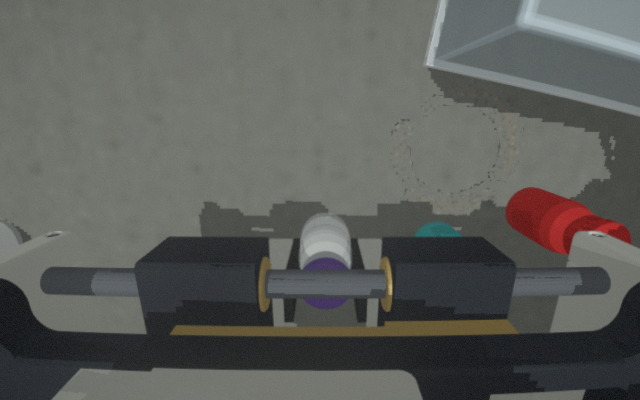

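View pics/s23.png

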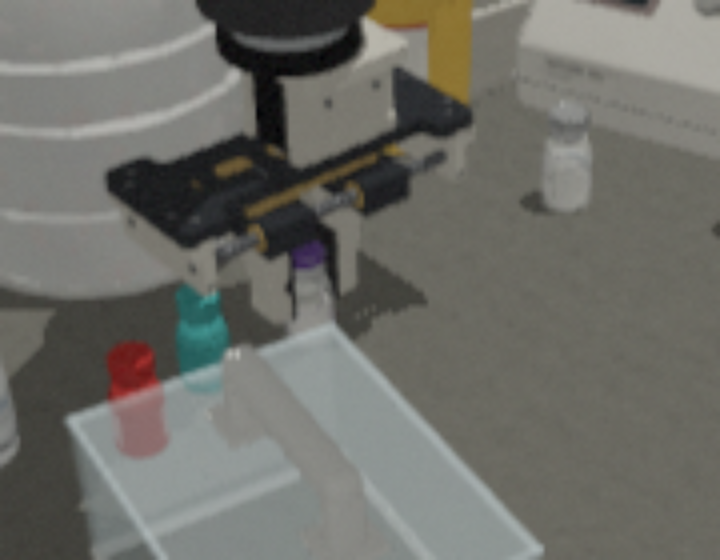

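Purple is gripped (27.1 mm) and upright; turquoise and red are untouched. Lifting gently with settling rows.

Emit:
{"name": "servo_tool", "arguments": {"increments": [[0,0,-8,0,0],[0,0,-25,0,0],[0,0,-50,0,0],[0,0,-80,0,0],[0,0,-110,0,0],[0,0,-132,0,0],[0,0,-140,0,0],[0,0,-140,0,0],[0,0,-140,0,0],[0,0,-140,0,0]]}}

```text
time_s: 33.5
eef_pos: [691.0, 104.1, 187.4]
eef_rot: [0.008, -0.0, 1.0, 0.002]
ft_force: [0.7, -0.2, -0.8]
width: 26.9
```

```bash
python3 -c "
from h import *
go((520,-60,195,90.3),(454.1,-241.3,190,90.3))"
```

```text
t33.50 pos [691.  104.1 187.4] jaw 90.00 tilt 0.0164 F [ 0.7 -0.2 -0.8] w 26.9 q [ 0.43  0.43 -0.03  0.   -1.09 -2.  ]
 -> (520, -60, 195, 90.3) [170.9, -164.1, -11.0] -0.3
 -> (454.1, -241.3, 190, 90.3) [236.8, -345.4, -7.9] -0.3
```

Emit:
{"name": "servo_tool", "arguments": {"increments": [[25,-30,-4,-0.3,0],[55,-72,-8,-0.3,0],[90,-120,-8,-0.3,0],[122,-168,-8,-0.3,0],[155,-216,-8,-0.3,0],[188,-264,-8,-0.3,0],[215,-308,-8,-0.3,0],[232,-338,-8,-0.3,0],[237,-345,-8,-0.3,0],[237,-345,-8,-0.3,0],[237,-345,-8,-0.3,0],[237,-345,-8,-0.3,0]]}}

```text
time_s: 35.0
eef_pos: [454.5, -240.2, 190.0]
eef_rot: [0.008, -0.003, 1.0, 0.002]
ft_force: [0.2, 0.8, -0.2]
width: 26.5
```

```bash
python3 -c "
from h import *
go((454.1,-241.3,123,90.3),(454.1,-241.3,98,90.3))
save(get_image('wrist'),'w24.png')"
```

```text
t35.00 pos [ 454.5 -240.2  190. ] jaw 90.38 tilt 0.0163 F [ 0.2  0.8 -0.2] w 26.5 q [-0.11  0.14 -0.43 -0.01 -0.99 -1.45]
 -> (454.1, -241.3, 123, 90.3) [1.5, -1.4, 67.0] 0.08
 -> (454.1, -241.3, 98, 90.3) [1.8, -1.6, 92.0] 0.08
```

View pics/w24.png

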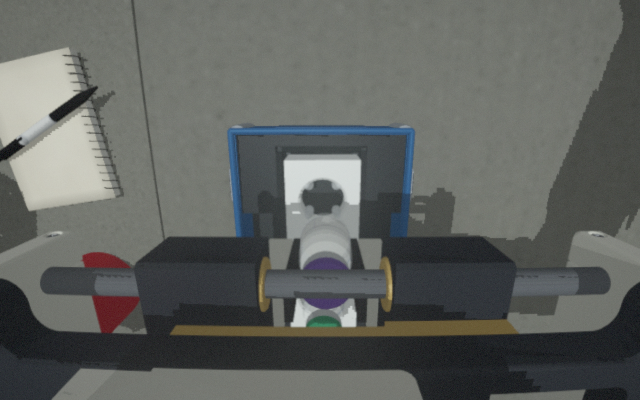

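Emit:
{"name": "servo_tool", "arguments": {"increments": [[0.5,-0.6,25,0,0],[1,-1,45,0,0],[1.4,-1.3,60,0,0],[1.5,-1.4,67,0,0],[1.5,-1.4,67,0,0],[1.5,-1.4,67,0,0]]}}

```text
time_s: 35.8
eef_pos: [454.5, -241.4, 123.7]
eef_rot: [0.008, -0.003, 1.0, 0.002]
ft_force: [0.7, -0.4, 0.6]
width: 26.8
```

Run:
```python
from h import *
go((454.1,-241.3,98,90.3))
p=get_image('scene'); cv2.imwrite('pics/s25.png',cv2.resize(cv2.cvtColor(p['image'],cv2.COLOR_RGB2BGR)[120:240,350:510],None,fx=5,fy=5))
save(get_image('wrist'),'w25.png')
```

```text
t35.80 pos [ 454.5 -241.4  123.7] jaw 90.39 tilt 0.0172 F [ 0.7 -0.4  0.6] w 26.8 q [-0.11  0.21 -0.51 -0.01 -0.83 -1.45]
 -> (454.1, -241.3, 98, 90.3) [0.8, -0.0, 25.6] 0.09
```

View pics/s25.png

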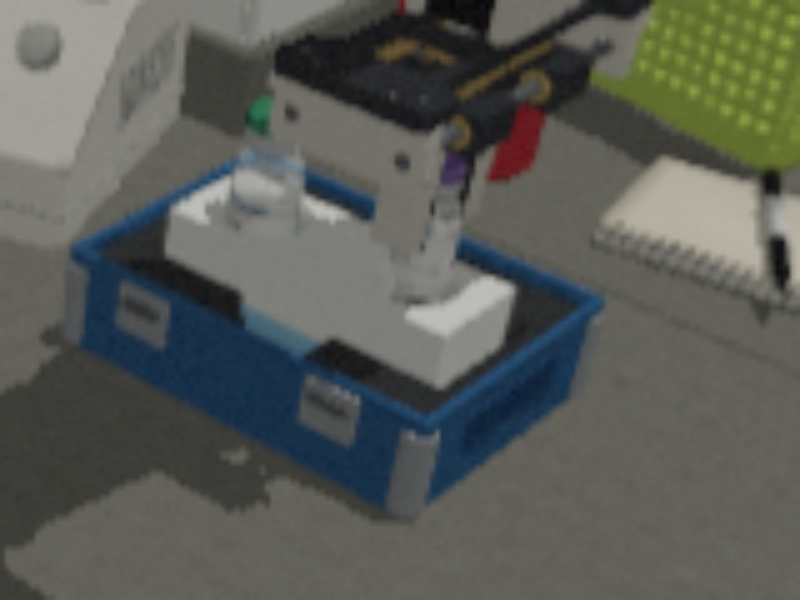

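View pics/w25.png

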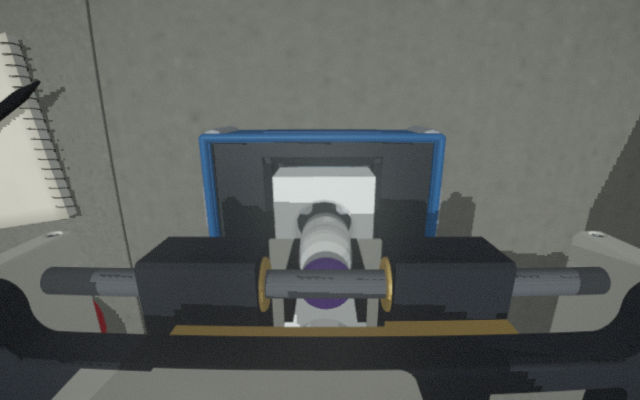

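The vial is centred over the smaller well and the green vial is clear of the gripper body. Pressing down.

Emit:
{"name": "servo_tool", "arguments": {"increments": [[0.3,0,6,0,0],[0.5,0,12,0,0],[0.6,0,17,0,0],[0.7,0,21,0,0],[0.7,0,21,0,0]]}}

```text
time_s: 36.52
eef_pos: [453.8, -241.2, 102.1]
eef_rot: [0.008, -0.003, 1.0, 0.002]
ft_force: [0.5, -0.3, -2.0]
width: 26.9
```

```bash
python3 -c "
from h import *
go((454.1,-241.3,98,90.3))"
```

```text
t36.52 pos [ 453.8 -241.2  102.1] jaw 90.36 tilt 0.0167 F [ 0.5 -0.3 -2. ] w 26.9 q [-0.11  0.24 -0.54 -0.01 -0.77 -1.45]
 -> (454.1, -241.3, 98, 90.3) [-0.2, -0.1, 4.1] 0.06
```

Emit:
{"name": "servo_tool", "arguments": {"increments": [[0,0,2,0,0],[0,0,4,0,0],[0,0,6,0,0],[0,0,8,0,0],[0,0,8,0,0]]}}

```text
time_s: 37.15
eef_pos: [456.1, -241.6, 97.8]
eef_rot: [0.01, -0.004, 1.0, 0.001]
ft_force: [-5.3, 4.5, 34.4]
width: 26.6
```

```bash
python3 -c "
from h import *
go((454.1,-241.3,98.7,90.3))"
```

```text
t37.15 pos [ 456.1 -241.6   97.8] jaw 90.47 tilt 0.0211 F [-5.3  4.5 34.4] w 26.6 q [-0.11  0.25 -0.54 -0.01 -0.76 -1.45]
 -> (454.1, -241.3, 98.7, 90.3) [1.9, 0.4, -0.9] 0.17
```

34 N with the foot at floor height. I'll relax the load back toward zero, then release straight up.

Emit:
{"name": "servo_tool", "arguments": {"increments": [[1.5,0,-2,0,0],[1.9,0,-1,0,0],[1.9,0,-1,0,0.45],[1.9,0,-1,0,0.45],[1.9,0,-1,0,0.45],[2,0,-25,0,0.45],[2,0,-60,0,0.45],[2,0,-110,0,0.6],[-40,0,-150,0,0.8],[-90,0,-170,0,1],[-110,0,-170,0,1],[-110,0,-170,0,1]]}}

```text
time_s: 38.65
eef_pos: [563.3, -241.0, 269.0]
eef_rot: [0.01, -0.004, 1.0, 0.002]
ft_force: [-1.2, -0.1, -0.1]
width: 83.7
```

```bash
python3 chk.py 26 p
```

```text
t38.75 pos [ 561.7 -241.1  269.2] jaw 90.47 tilt 0.0194 F [-0.6  0.1 -0.4] w 86.8 q [-0.09  0.23 -0.12 -0.01 -1.2  -1.47]
```

View pics/wk26.png

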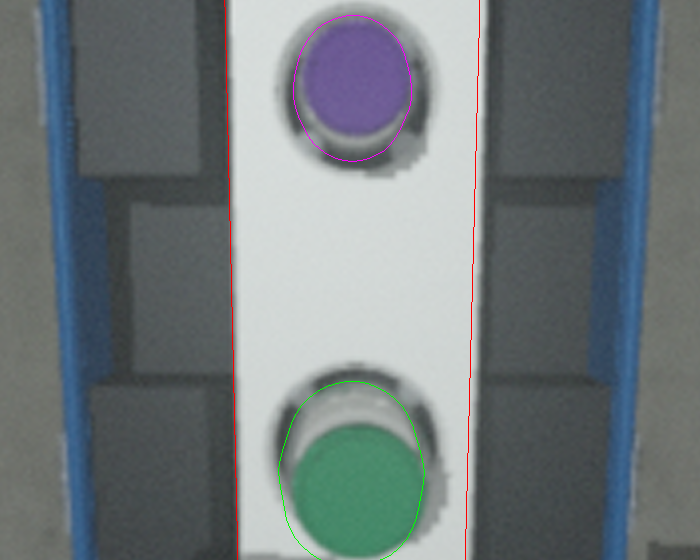

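View pics/sk26.png

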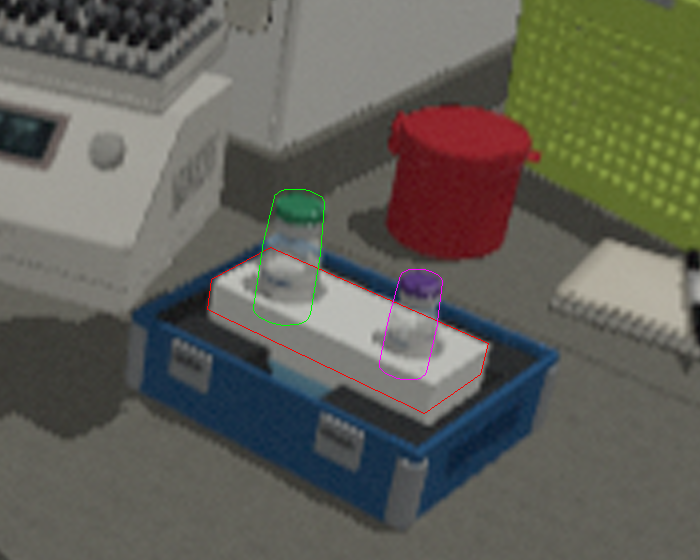

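Both vials stand upright and fully down: caps at (415,283) and (298,207), with no more offset than the rack shows. Now the hood.

```bash
python3 -c "
from h import *
go((590,230,310,79.8))"
```

```text
t38.75 pos [ 561.7 -241.1  269.2] jaw 90.47 tilt 0.0194 F [-0.6  0.1 -0.4] w 86.8 q [-0.09  0.23 -0.12 -0.01 -1.2  -1.47]
 -> (590, 230, 310, 79.8) [-32.8, 471.0, -38.7] 10.67
```

Emit:
{"name": "servo_tool", "arguments": {"increments": [[-3,45,-5,1,1],[-7,100,-10,2,1],[-11,160,-20,4,1],[-15,220,-30,5,1],[-20,280,-39,7,1],[-25,340,-39,8,1],[-29,400,-39,9,1],[-32,450,-39,10.7,1],[-33,471,-39,10.7,1],[-33,471,-39,10.7,1],[-33,471,-39,10.7,1],[-33,471,-39,10.7,1]]}}

```text
time_s: 40.25
eef_pos: [590.2, 228.7, 310.7]
eef_rot: [0.01, 0.09, 0.996, 0.003]
ft_force: [-0.7, 0.4, 1.3]
width: 87.5
```

```bash
cat > hd.py <<'E'
from h import *
p=get_image('wrist'); s=get_image('scene')
M=MOD['hood']
def draw(c,x,f):
    v=cv2.cvtColor(c['image'],cv2.COLOR_RGB2BGR)
    for m,col in((M,(0,0,255)),(box(110,18,18,113),(0,255,0))):
        cv2.polylines(v,[np.int32(cv2.convexHull(np.float32(proj(c,place(m,x)))))],1,col,1)
    cv2.imwrite(f,v)
draw(p,[514.3,243.1,np.radians(169.8)],'pics/wh.png'); draw(s,[514.3,243.1,np.radians(169.8)],'pics/sh.png')
for nm,c in(('w',p),('s',s)):
    for r in trace(c,'hood')[:1]:
        x,q=fit([(c,r['mask'])],np.vstack([M,box(110,18,18,113)])[:],[514.3,243.1,np.radians(169.8)]); print(nm,r['p'],np.round(x[:2],1),np.degrees(x[2]),q,r['extent'])
        x,q=fit([(c,r['mask'])],M,[514.3,243.1,np.radians(169.8)]); print(nm,'box',np.round(x[:2],1),np.degrees(x[2]),q)
go()
E
python3 hd.py
```

```text
w 0.75 [514.1 243.5] 170.20878927298386 0.9758507192870112 [252.5, 9.8, 389.5, 194.6]
w box [514.1 243.5] 170.20878927298386 0.9758507192870112
s 0.88 [511.8 243.4] 169.86947680271214 0.9784857552043373 [197.5, 213.3, 316.0, 336.7]
s box [512.8 243.4] 169.85536446501888 0.9863216864738836
t40.45 pos [590.3 229.3 310.5] jaw 79.72 tilt 0.0197 F [0.1 0.8 0.4] w 87.9 q [ 0.68  0.25 -0.01  0.01 -1.29 -2.44]
```

View pics/wh.png

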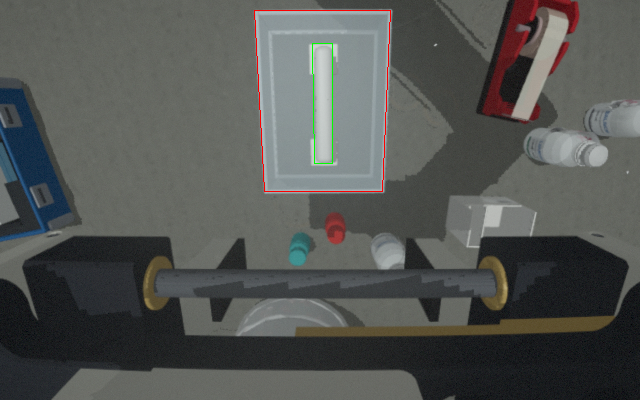

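View pics/sh.png

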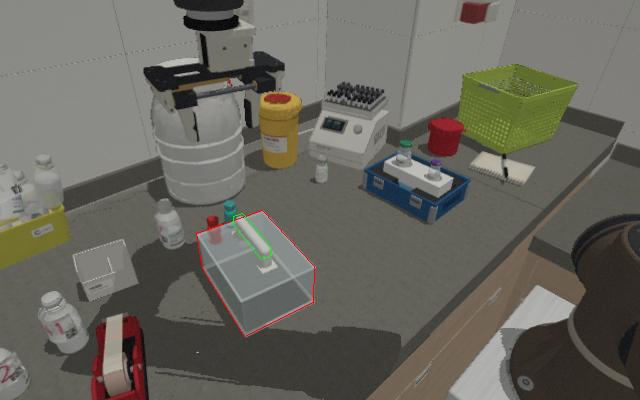

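The box and handle outlines fit in both views; the handle is at (323,103) in the wrist image. Approaching it.

```bash
python3 -c "
from h import *
go((514,243.3,190,80.1),(514,243.3,128,80.1))"
```

```text
t40.45 pos [590.3 229.3 310.5] jaw 79.72 tilt 0.0197 F [0.1 0.8 0.4] w 87.9 q [ 0.68  0.25 -0.01  0.01 -1.29 -2.44]
 -> (514, 243.3, 190, 80.1) [79.8, -0.7, 119.1] -0.38
 -> (514, 243.3, 128, 80.1) [80.9, -1.1, 181.1] -0.38
```

Emit:
{"name": "servo_tool", "arguments": {"increments": [[20,0,20,-0.4,0.6],[50,-0.5,55,-0.4,0.6],[72,-0.7,90,-0.4,0.6],[80,-0.7,112,-0.4,0.6],[80,-0.7,119,-0.4,0.6],[80,-0.7,119,-0.4,0.6],[80,-0.7,119,-0.4,0.6]]}}

```text
time_s: 41.32
eef_pos: [514.7, 243.6, 191.1]
eef_rot: [0.01, 0.086, 0.996, 0.003]
ft_force: [-0.2, -0.7, -0.1]
width: 52.7
```

```bash
python3 -c "
from h import *
go((514,243.3,128,80.1)); save(get_image('wrist'),'w28.png')"
```

```text
t41.33 pos [514.7 243.6 191.1] jaw 80.10 tilt 0.0212 F [-0.2 -0.7 -0.1] w 52.7 q [ 0.79  0.22 -0.33  0.01 -1.   -2.54]
 -> (514, 243.3, 128, 80.1) [1.9, -0.9, 63.1] -0.0
```

View pics/w28.png

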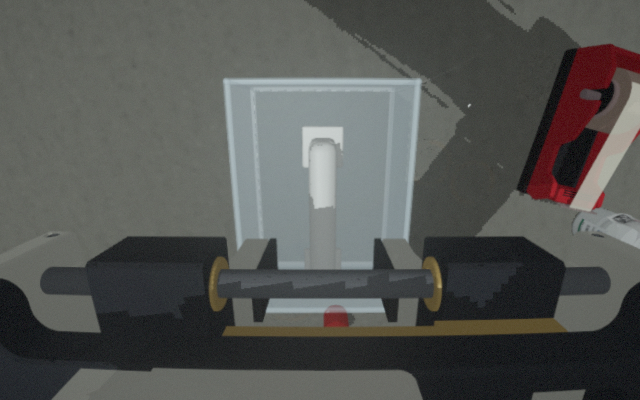

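The handle lies between the fingers, parallel to the pads. Gripping.

Emit:
{"name": "servo_tool", "arguments": {"increments": [[1,-0.5,25,0,0.6],[1.5,-0.8,45,0,0.6],[1.9,-0.9,58,0,0.6],[1.9,-0.9,64,0,0.6],[1.9,-0.9,64,0,0.6],[1.9,-0.9,64,0,0],[1.9,-0.9,64,0,0],[1.9,-0.9,64,0,0],[1.9,-0.9,64,0,0],[1.9,-0.9,64,0,0]]}}

```text
time_s: 42.62
eef_pos: [513.7, 243.1, 126.8]
eef_rot: [0.01, 0.086, 0.996, 0.003]
ft_force: [0.4, -0.7, -0.8]
width: 17.6
```

```bash
python3 -c "
from h import *
go((514,243.3,128,80.1),(514,243.3,285,80.1))"
```

```text
t42.62 pos [513.7 243.1 126.8] jaw 80.09 tilt 0.0206 F [ 0.4 -0.7 -0.8] w 17.6 q [ 0.79  0.29 -0.41  0.02 -0.86 -2.55]
 -> (514, 243.3, 128, 80.1) [-0.3, 0.3, -1.2] -0.01
 -> (514, 243.3, 285, 80.1) [-3.3, 1.5, -158.1] -0.01
```

Emit:
{"name": "servo_tool", "arguments": {"increments": [[0,0,-6,0,0],[0,0,-18,0,0],[-0.5,0.3,-38,0,0],[-1,0.6,-62,0,0],[-2,0.9,-88,0,0],[-2.5,1.2,-114,0,0],[-3,1.5,-138,0,0],[-3.3,1.5,-155,0,0],[-3.3,1.5,-163,0,0],[-3.3,1.5,-163,0,0],[-3.3,1.5,-163,0,0]]}}

```text
time_s: 44.0
eef_pos: [513.4, 243.1, 288.8]
eef_rot: [0.009, 0.086, 0.996, 0.002]
ft_force: [0.2, 0.3, -2.3]
width: 17.7
```

```bash
python3 -c "
from h import *
go((498.4,-241.7,288,90.3)); save(get_image('scene'),'s29.png')"
```

```text
t44.00 pos [513.4 243.1 288.8] jaw 80.08 tilt 0.0191 F [ 0.2  0.3 -2.3] w 17.7 q [ 0.79  0.15 -0.19  0.01 -1.22 -2.54]
 -> (498.4, -241.7, 288, 90.3) [-68.7, -480.1, -1.0] -10.22
```

View pics/s29.png

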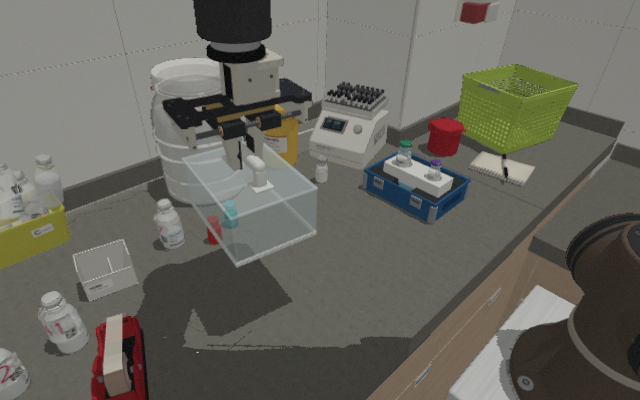

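The hood is held level and clear of the table. Carrying it across.

Emit:
{"name": "servo_tool", "arguments": {"increments": [[-3,-20,-1,-1,0],[-8,-58,-1,-2,0],[-15,-105,-1,-3,0],[-22,-155,-1,-4,0],[-29,-205,-1,-5,0],[-36,-255,-1,-6,0],[-44,-305,-1,-7,0],[-51,-355,-1,-8,0],[-58,-405,-1,-9,0],[-64,-445,-1,-10,0],[-67,-470,-1,-10.2,0],[-69,-480,-1,-10.2,0]]}}

```text
time_s: 45.55
eef_pos: [498.2, -242.9, 287.1]
eef_rot: [0.009, -0.002, 1.0, 0.002]
ft_force: [0.2, 0.0, -1.8]
width: 17.6
```

Emit:
{"name": "servo_tool", "arguments": {"increments": [[0,0,0,0,0],[0,0,0,0,0],[0,0,0,0,0]]}}

```text
time_s: 45.92
eef_pos: [498.4, -242.1, 287.2]
eef_rot: [0.009, -0.002, 1.0, 0.002]
ft_force: [-0.0, 0.3, -2.9]
width: 17.7
```

```bash
cat > hc.py <<'E'
from h import *
import sys
k=sys.argv[1]
o=robot.get_obs(); zf=float(sys.argv[2]) if len(sys.argv)>2 else o['eef_pos'][2]-126.8
p=get_image('wrist'); s=get_image('scene')
for nm,c in(('w',p),('s',s)):
    v=cv2.cvtColor(c['image'],cv2.COLOR_RGB2BGR); v0=v.copy()
    for r in trace(c,'hood')[:1]:
        x,q=fit([(c,r['mask'])],MOD['hood'],[498.5,-241.7,0.005],z=zf); print(nm,r['p'],np.round(x[:2],1),np.degrees(x[2]),q)
        cv2.polylines(v,[np.int32(cv2.convexHull(np.float32(proj(c,place(MOD['hood'],x+[zf])))))],1,(0,0,255),1)
    cv2.imwrite(f'pics/{nm}hc{k}.png',v)
go((498.4,-241.7,195,90.3),(498.4,-241.7,175,90.3))
E
python3 hc.py 30
```

```text
w 0.8 [ 497.  -242.1] 0.15367172146819447 0.6284358660035032
s 0.65 [ 500.1 -243.9] -0.08770835833677512 0.9281197446967536
t46.12 pos [ 498.4 -242.5  287.3] jaw 90.22 tilt 0.0178 F [ 0.4 -0.8 -2.5] w 17.7 q [-0.1   0.13 -0.21 -0.01 -1.21 -1.46]
 -> (498.4, -241.7, 195, 90.3) [1.6, 0.5, 92.3] -0.08
 -> (498.4, -241.7, 175, 90.3) [2.0, 0.4, 112.3] -0.08
```

View pics/whc30.png

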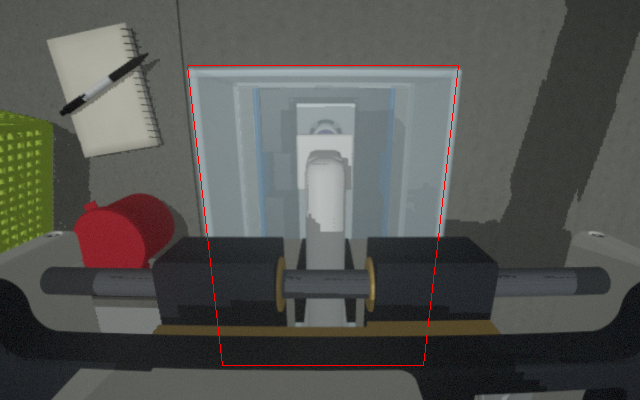

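View pics/shc30.png

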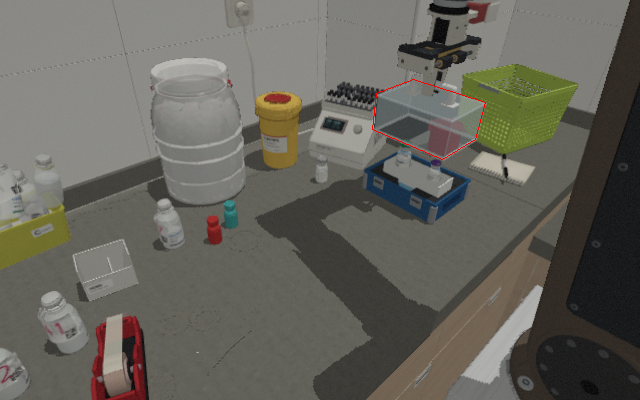

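The hood is square over the carrier. Lowering to just above the rim.

Emit:
{"name": "servo_tool", "arguments": {"increments": [[0.3,0.3,15,0,0],[0.7,0.5,35,0,0],[1,0.5,55,0,0],[1.3,0.5,75,0,0],[1.6,0.5,87,0,0],[1.6,0.5,92,0,0],[1.6,0.5,92,0,0],[1.6,0.5,92,0,0]]}}

```text
time_s: 47.12
eef_pos: [498.8, -241.8, 196.0]
eef_rot: [0.009, -0.002, 1.0, 0.001]
ft_force: [-0.9, -0.3, -1.8]
width: 17.8
```

```bash
python3 hc.py 31
python3 - <<'E'
import cv2
v=cv2.imread('pics/shc31.png'); cv2.imwrite('pics/s31.png',cv2.resize(v[90:240,330:510],None,fx=4,fy=4))
E
```

```text
w 0.76 [ 497.4 -241.6] 0.1834288481869502 0.6294422618552701
s 0.78 [ 498.4 -240.3] 1.2473527921713574 0.9396218236983258
t47.33 pos [ 498.6 -241.7  195.8] jaw 90.22 tilt 0.0186 F [ 0.3 -0.9 -1.4] w 17.9 q [-0.1   0.2  -0.35 -0.01 -1.01 -1.46]
 -> (498.4, -241.7, 195, 90.3) [0.2, -0.0, 0.8] -0.08
 -> (498.4, -241.7, 175, 90.3) [0.6, -0.1, 20.8] -0.08
```

View pics/whc31.png

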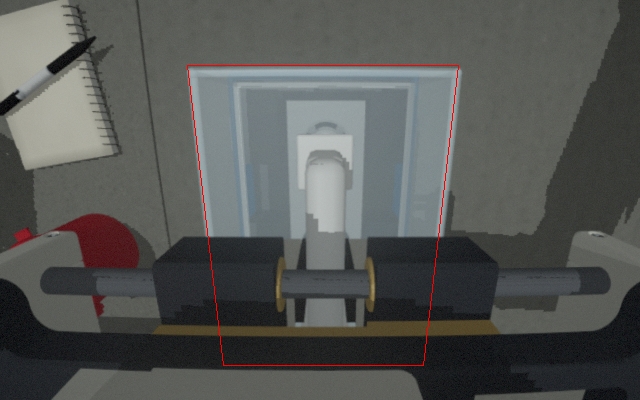

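View pics/s31.png

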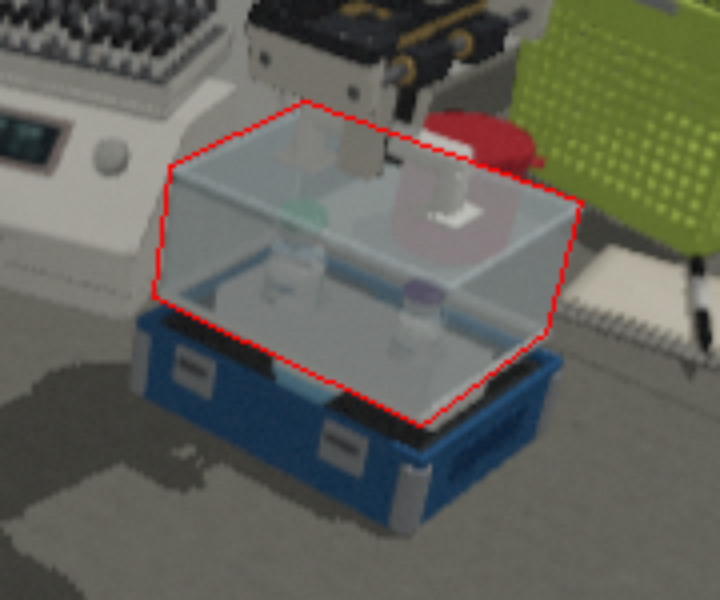

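The hood is clear of both vials and lined up with the rim. Lowering the last 20 mm slowly while watching force.

Emit:
{"name": "servo_tool", "arguments": {"increments": [[0.2,0,4,0,0],[0.3,0,8,0,0],[0.4,0,12,0,0],[0.5,0,15,0,0],[0.5,0,17,0,0],[0.5,0,17,0,0]]}}

```text
time_s: 48.08
eef_pos: [498.4, -241.6, 178.6]
eef_rot: [0.009, -0.002, 1.0, 0.002]
ft_force: [0.0, -0.7, -2.0]
width: 17.1
```

```bash
python3 hc.py 32
python3 - <<'E'
import cv2
v=cv2.imread('pics/shc32.png'); cv2.imwrite('pics/s32.png',cv2.resize(v[90:240,330:510],None,fx=4,fy=4))
E
```

```text
w 0.96 [ 497.  -240.6] 0.1554284214073453 0.628354781568714
t48.27 pos [ 498.5 -241.7  178.9] jaw 90.22 tilt 0.0189 F [-0.1 -0.  -1.8] w 17.9 q [-0.1   0.21 -0.37 -0.01 -0.97 -1.46]
 -> (498.4, -241.7, 195, 90.3) [-0.2, 0.0, -16.1] -0.08
 -> (498.4, -241.7, 175, 90.3) [0.2, -0.0, 3.9] -0.08
```

View pics/s32.png

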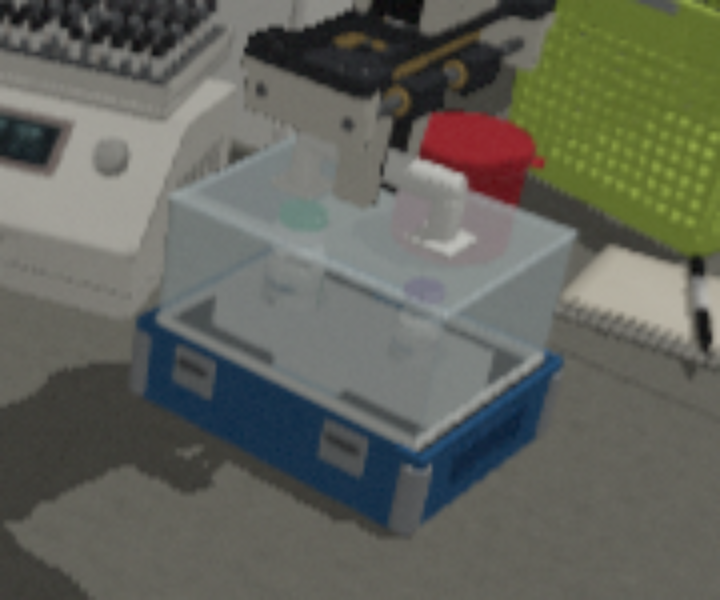

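The foot is already inside the rim (foot z about 52) with no contact force. I'll set it down, release and withdraw straight up.

Emit:
{"name": "servo_tool", "arguments": {"increments": [[0.2,0,2,0,0],[0.2,0,4,0,0],[0.2,0,6,0,0],[0.2,0,6,0,0]]}}

```text
time_s: 48.78
eef_pos: [498.4, -242.2, 174.7]
eef_rot: [0.01, -0.002, 1.0, 0.001]
ft_force: [-5.6, 0.8, 12.2]
width: 17.8
```

```bash
python3 -c "
from h import *
go((498.4,-241.7,175,90.3))"
```

```text
t48.77 pos [ 498.4 -242.2  174.7] jaw 90.25 tilt 0.0195 F [-5.6  0.8 12.2] w 17.8 q [-0.1   0.22 -0.37 -0.   -0.96 -1.46]
 -> (498.4, -241.7, 175, 90.3) [0.0, 0.5, -0.3] -0.05
```

The hood rests at TCP z 174.7, against 174.8 expected, with 12 N of contact.

Emit:
{"name": "servo_tool", "arguments": {"increments": [[0,0,-1,0,0],[0,0,-1,0,0.5],[0,0,-1,0,0.5],[0,0,-1,0,0.5],[0,0,-10,0,0.5],[0,0,-35,0,0.5],[0,0,-70,0,0.5],[-40,60,-100,0,0.5],[-60,120,-110,0,0.5],[-60,180,-110,0,0.5],[-60,200,-110,0,0.5],[-60,200,-110,0,0.5]]}}

```text
time_s: 50.28
eef_pos: [555.7, -40.0, 287.0]
eef_rot: [0.01, -0.004, 1.0, 0.001]
ft_force: [0.1, -1.0, 0.4]
width: 43.9
```

Run:
```python
from h import *
s=get_image('scene'); t=get_image('top'); go()
for nm,c in(('s',s),('t',t)):
    v=cv2.cvtColor(c['image'],cv2.COLOR_RGB2BGR); save(c,nm+'33.png')
    u=np.int32(proj(c,[498,-241,70]))[0]
    for r in trace(c,'hood')[:1]:
        for z in (48,53):
            x,q=fit([(c,r['mask'])],box(190,138,81,8),[498.5,-241.7,0.005],z=z); print(nm,r['p'],z,np.round(x[:2],1),np.degrees(x[2]),q)
    cv2.imwrite(f'pics/{nm}33c.png',cv2.resize(v[max(0,u[1]-75):u[1]+75,u[0]-90:u[0]+90],None,fx=4,fy=4,interpolation=cv2.INTER_CUBIC))
```

```text
t50.38 pos [555.5 -41.9 286.7] jaw 90.32 tilt 0.0200 F [0.4 0.4 0.1] w 43.8 q [ 0.28  0.13 -0.21  0.   -1.21 -1.85]
s 0.6 48 [ 495.7 -235.4] 0.6435176254385947 0.9180457052797478
s 0.6 53 [ 492.5 -229. ] 0.9711895704123734 0.9263642412277353
t 0.58 48 [ 500.8 -243.2] -0.25102672680285004 0.9544792184136447
t 0.58 53 [ 500.3 -241.7] -0.2697135675610036 0.955516160949868
```

View pics/s33c.png

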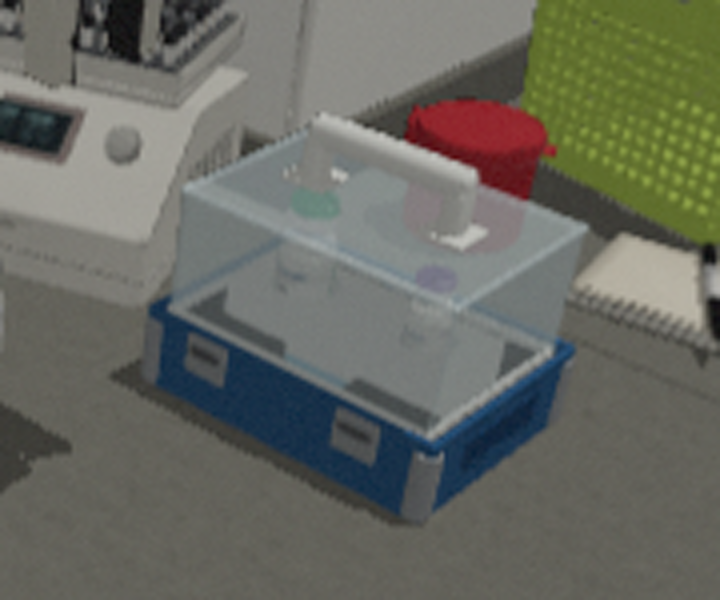

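View pics/t33c.png

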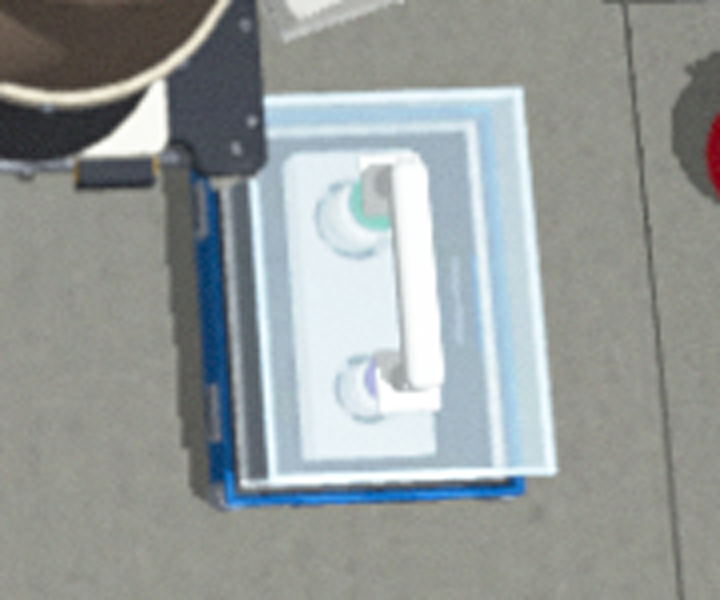

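View pics/s33.png

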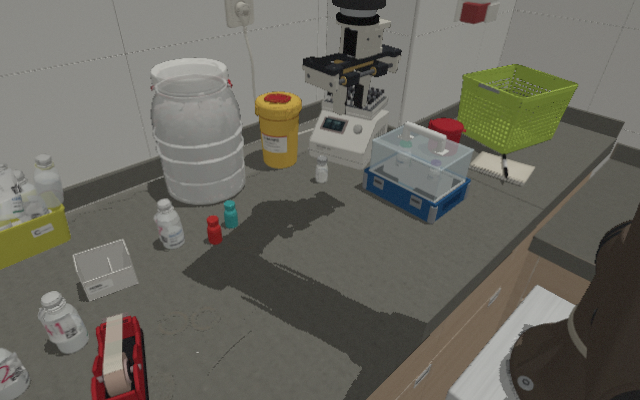

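The hood's white foot lies inside the blue rim on all visible sides and is level, and both vials are upright under it. The grey vial (322,170) and saline bottle (169,225) are where they were, and the gripper touches nothing. Handing in.

```bash
python3 -c "
from h import *
print(robot.job_done())"
```

```text
the job is handed in; nothing more can be done
None
```

I packed the carrier in the order asked and handed the job in at about 50 s. No verdict was reported.

| Step | Check at placing |
|---|---|
| Cold plate | Centred in the lower pocket with even gaps. I didn't measure its final height. |
| Vial rack | Seated flat on the plate, aligned to about 1 mm in the wrist view |
| Green vial | Pressed home at 25 N; tool height 99.4 mm against 99.7 expected |
| Purple vial | Pressed home at 34 N, above the suggested 5–20 N; tool height 97.8 mm against 98.7 expected |
| Hood | Down inside the rim; tool height 174.7 mm against 174.8 expected |

The last pictures show the hood level inside the rim and both vials upright under it. The grey vial and saline bottle were not moved, and the gripper was clear of everything.

- **Hood position:** the scene-camera fit of the closed hood was about 6 mm off the tool reading and fitted less well (0.92 overlap). I trusted the height, contact and pictures instead.
- **Plate grip:** I held the plate by only its top 5 mm, to keep the gripper body off the green cap. It held level.
- **Tool tilt:** it drifted to about 1.1 degrees by the end, with no visible effect on the fits.

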